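Load, balance and close the vial shaker

ROBOT

A 7-joint arm with a two-finger parallel gripper is mounted at the origin on the work surface. World frame = base frame: x ahead of the robot, y to its left, z up, the work surface at z = 0. Lengths are in m, angles in rad, forces in N, time in s.
With the tool pointing down it reaches from about 0.425 to 0.875 m from the base axis. Payload 9.9 kg.
Tool frame: the origin (TCP) lies at the very end of the fingers, on their centre line; the grasp point (between the pads) lies 19 mm behind it; z points along the fingers, y is the direction in which the jaws open and shut (so a half turn about z gives the same grasp; the last joint's range is limited). The gripper opens to 85 mm and grips with 20 to 120 N. Pads are 22 mm wide; open, the fingers measure 114 mm over their backs; the gripper's body (76 mm by 85 mm) begins 54 mm behind the grasp point. The pads swing forward as they close: fully open they stand 13 mm farther back than shut.
Start: joints at [1.093, 0.576, 0.025, 1.437, -0.015, 1.129, -0.057], TCP at [0.259, -0.623, 0.231] pointing down, gripper open.
Joint ranges: [-2.76, 2.76], [-0.34, 2.15], [-1.52, 1.57], [0.19, 2.46], [-1.09, 4.23], [0.17, 1.99], [-2.82, 2.82]. Speed limits (rad/s): [2.22, 2.22, 3.01, 3.01, 3.14, 3.14, 3.14].

INTERFACE

Orientations are given as a unit quaternion [x, y, z, w].
In Python, from cell import sense, capture, hand_in, recognise gives the robot as it stands.
- The arm moves only by the shell command python3 -m inch 'ROWS' [OPENING] [FORCE]. ROWS is JSON, a list of rows, each a list of 2 entries, a list of its own where there are three numbers: the shift along the tool's x, y, z scaled (see below), then the turn, a rotation vector about the tool's x, y, z scaled (see below). In form: [[[dx, dy, dz], [wx, wy, wz]], ...]. A call has 1 to 20 rows; each row is the pose to reach, as a shift and turn from the pose commanded when the call began, along the tool's axes at that moment, turning the shorter way round; what a row does not reach only later rows make up. The controller multiplies each number of a shift by 200 mm and each number of a turn by 180 degrees. A row lasts 1/10 s, in which the tool goes at most 50 mm and 8.59 degrees, less where a joint would pass 70% of its speed; a pose out of reach is approached as far as the arm can. A call with a number of a shift or a turn outside -1 to 1 is refused whole. A call with a gripper value outside its range is refused whole. OPENING is the opening, from -1 (shut) to 1 (fully open), set as the call begins (- or left out, the last holds). The fingers move at their own pace and stop on an object; FORCE is the grip in N (left out, the last holds). Time passes only in rows, so rows that repeat a pose let the fingers close. It gives the time, the measured TCP pose, the force and the opening at its end, in the units of the state.
- sense(): the state, without advancing time (a new reading comes with each control period).
- capture(name): name is "scene" or "side" or "wrist"; returns a dict with "frame" (384x512x3 uint8, red, green, blue), "K" (3x3 intrinsics, pixels), "rvec" (rotation vector, rad) and "tvec" (3), from world to camera coordinates, as OpenCV has them. Camera axes: x right, y down, z forward; pixel columns grow to the right and rows downward; lengths in m; the calibration is good to about 2 mm. A picture is of the moment at which its call begins. There is no depth.
- hand_in(): hands the job in, once; it reports no verdict.
Trained networks look in a picture, given as the dict that the camera call returned (one of the last four; its "shot" number tells which), for a name from the list of things; names that differ only in an ending like _2 or _b are one class to them, and where a whole thing is asked for, a point or a joint stands for the part that bears it (a point fixed in the world has none). Each returns a list of dicts, best first, with "p" (0 to 1); they miss things now and then, are a little off and sometimes report something else, mostly with a low value. They report only what shows in the picture. A call takes as long as a camera call. They do not tell look-alikes from the thing itself.
- recognise(picture, name): "at" ([x, y, z] in m, in world coordinates, good to about 4 mm: the middle of the surface that is visible of it).
The state is a dict: "t": time; "qpos": joint angles; "joint_velocities": joint speeds; "tau": joint torques, N m; "tcp_pos": TCP position; "eef_rot": TCP orientation; "wrist_force": force on the tool from outside, world axes, zero at the start; "ft_torque": the same for the moment, N m; "finger_gap": opening from 0.0 (shut) to 1.0 (fully open).
Only numpy, scipy, OpenCV 4.12 (cv2) and the standard library are available. Lean on these libraries where they do the work, as an engineer would, in place of code of your own. Each camera call takes 0.05 s, during which the arm holds its last target. There are 200 camera calls.

TASK

Put every sample vial from the wooden rack into the pockets of the shaker's carrier so that the load is balanced - every filled pocket has another filled one straight across the centre of the carrier from it - using the steel blank to make up the number if the vials are odd, and otherwise leaving the blank untouched in the rack. Then set the guard cover over the carrier and press it straight down until both clip arms have snapped under the rim, and only then press the start key fully in and let it go. Leave the beaker, the jar and the dish where they are.

Things in the scene. Friction and masses are not known exactly. Their poses are not given: they have to be found in the camera images.
- vial1: Amber glass sample vial with white cap, closed: 20 mm in diameter over its whole height, 64 mm tall, 40 g. Origin at the centre of its underside, z along its axis. Starts upright in a rack hole (30 mm deep, so 34 mm stand out). Three to five of the five vials are present; an absent one reads None from the start. Loaded when it stands on a pocket's floor.
- vial2: Amber glass sample vial with white cap, closed: 20 mm in diameter over its whole height, 64 mm tall, 40 g. Origin at the centre of its underside, z along its axis. Starts upright in a rack hole (30 mm deep, so 34 mm stand out). Three to five of the five vials are present; an absent one reads None from the start. Loaded when it stands on a pocket's floor.
- vial3: Amber glass sample vial with white cap, closed: 20 mm in diameter over its whole height, 64 mm tall, 40 g. Origin at the centre of its underside, z along its axis. Starts upright in a rack hole (30 mm deep, so 34 mm stand out). Three to five of the five vials are present; an absent one reads None from the start. Loaded when it stands on a pocket's floor.
- vial4: Amber glass sample vial with white cap, closed: 20 mm in diameter over its whole height, 64 mm tall, 40 g. Origin at the centre of its underside, z along its axis. Starts upright in a rack hole (30 mm deep, so 34 mm stand out). Three to five of the five vials are present; an absent one reads None from the start. Loaded when it stands on a pocket's floor.
- vial5: Amber glass sample vial with white cap, closed: 20 mm in diameter over its whole height, 64 mm tall, 40 g. Origin at the centre of its underside, z along its axis. Starts upright in a rack hole (30 mm deep, so 34 mm stand out). Three to five of the five vials are present; an absent one reads None from the start. Loaded when it stands on a pocket's floor.
- blank: Steel balance blank: plain cylinder with a tapered top and no cap, of the same size and weight as a vial: 20 mm in diameter, the taper narrowing to 14 mm over the top 8 mm, 64 mm tall, 40 g. Origin at the centre of its underside. Always present, in one of the rack's holes.
- rack: Fixed wooden rack, 60 x 286 mm. Hole deck 44 mm above the table, end boards 52 mm high. Six holes 22.5 mm wide and 30 mm deep in a row along its y axis, at y = -110, -66, -22, 22, 66, 110 mm. Origin at the table, under the middle.
- carrier: Fixed shaker: white housing 30 mm high (x -111 to 65 mm, y -92 to 92 mm), on it an aluminium carrier block with two rows of three pockets, its top 74 mm above the table. Origin at table height on the block's vertical axis. The block is 84 (x) x 132 (y) mm; round its top runs a rim, see rim_top. A console 75 mm high at x -109 to -69 mm, y -45 to 45 mm bears the start key.
- pocket0 (a point): Floor centre of carrier pocket 0, 38 mm above the table: a round pocket 25 mm wide with a chamfered mouth and 36 mm deep, so that a loaded vial stands 28 mm out of the block. In the carrier's frame it is at x = 24 mm, y = 48 mm; pocket 0 faces, through the carrier's centre, pocket 3.
- pocket1 (a point): Floor centre of carrier pocket 1, 38 mm above the table: a round pocket 25 mm wide with a chamfered mouth and 36 mm deep, so that a loaded vial stands 28 mm out of the block. In the carrier's frame it is at x = 24 mm, y = 0 mm; pocket 1 faces, through the carrier's centre, pocket 4.
- pocket2 (a point): Floor centre of carrier pocket 2, 38 mm above the table: a round pocket 25 mm wide with a chamfered mouth and 36 mm deep, so that a loaded vial stands 28 mm out of the block. In the carrier's frame it is at x = 24 mm, y = -48 mm; pocket 2 faces, through the carrier's centre, pocket 5.
- pocket3 (a point): Floor centre of carrier pocket 3, 38 mm above the table: a round pocket 25 mm wide with a chamfered mouth and 36 mm deep, so that a loaded vial stands 28 mm out of the block. In the carrier's frame it is at x = -24 mm, y = -48 mm; pocket 3 faces, through the carrier's centre, pocket 0.
- pocket4 (a point): Floor centre of carrier pocket 4, 38 mm above the table: a round pocket 25 mm wide with a chamfered mouth and 36 mm deep, so that a loaded vial stands 28 mm out of the block. In the carrier's frame it is at x = -24 mm, y = 0 mm; pocket 4 faces, through the carrier's centre, pocket 1.
- pocket5 (a point): Floor centre of carrier pocket 5, 38 mm above the table: a round pocket 25 mm wide with a chamfered mouth and 36 mm deep, so that a loaded vial stands 28 mm out of the block. In the carrier's frame it is at x = -24 mm, y = 48 mm; pocket 5 faces, through the carrier's centre, pocket 2.
- rim_top (a point): Centre of the block's top face, level with its rim's top, 74 mm above the table; axes as the carrier's. The rim is 100 (x) x 148 (y) mm outside, 6 mm thick (68 to 74 mm above the table) and overhangs the block by 8 mm on all four sides. The cover's x walls rest on it and its barbs snap under it.
- cover: Loose guard cover, 114 (x) x 170 (y) mm overall, 97 mm high, 170-280 g. Origin: centre of its underside, the edges of the y aprons it stands on. White top plate z 58-63 mm; on it a white bar handle 60 mm along x, 14 mm thick, z 63-97 mm. x walls end at z 22 mm. Aprons go outside the rim: 154 mm apart inside, flared to 164 at the foot. Fits either way round (half turn). Home: origin 22 mm below rim_top. 12-20 N down snaps it on.
- clip_a_barb (a point): Inner upper edge of the barb of the cover's +x clip arm (rigid, on a sprung hinge, 30 mm wide): relaxed, 46 mm from the cover's axis, 14.5 mm above its underside. The ramp below it springs the arm 4 mm outward as it passes the rim's edge. Snapped: about 7.5 mm below the rim's top and 46 mm (under 49) from the carrier's axis.
- clip_b_barb (a point): Inner upper edge of the barb of the cover's -x clip arm (rigid, on a sprung hinge, 30 mm wide): relaxed, 46 mm from the cover's axis, 14.5 mm above its underside. The ramp below it springs the arm 4 mm outward as it passes the rim's edge. Snapped: about 7.5 mm below the rim's top and 46 mm (under 49) from the carrier's axis.
- start (a joint): Travel of the start key, in m: 0 out, 0.005 fully in. It springs back when let go; fully in takes 4 N.
- start_top (a point): Centre of the top face of the start key (round, white, 20 mm in diameter), 96 mm above the table, on the console at the carrier's x = -89 mm, y = 0.
- beaker: Bystander: clear plastic beaker, 70 mm wide, 85 mm tall. Origin at the centre of its underside.
- reagent: Bystander: amber jar with a white cap, 64 mm wide, 130 mm tall. Origin at the centre of its underside.
- dish: Bystander: flat glass dish, 90 mm wide, 18 mm tall. Origin at the centre of its underside.
Mind the look-alikes: they are no part of the job. There is more than one size of the cover; the job needs the smaller.

How it is judged:
By the outcome, as a careful person would: the job done as asked, in the order asked, and still so for the second after the job is handed in, with the robot touching nothing.
Of vial1, vial2, vial3, vial4, vial5 only 3 to 5 are there at a start; the rules pass over those that are not, and their reading is None.
At some moment in a run one of cover may be knocked a few centimetres aside while the robot is not near it.
It also fails if it takes over 210 s, if anything falls off the work surface, if the arm or the gripper's body presses on something with over 40 N, if the wrist force passes 120 N, or if a joint passes its speed limit or range.

## Working session

There is one attempt and no reset: what is moved stays moved. The work goes in short steps, Python scripts to look and compute and a shell command to move; the robot and the scene stay as the last step left them, time stands still between calls to the robot, and variables do not carry over. Pictures are saved under pics/ and viewed, about 12 in all and at most 16, crops included, and the job is handed in when it is done.

```bash
ls; mkdir -p pics; cat > h.py <<'E'
import numpy as np,cv2
from cell import sense,capture,recognise,hand_in
from scipy.spatial.transform import Rotation as R
def save(c,n,box=None,s=1):
    f=c["frame"][:,:,::-1]
    if box: f=f[box[1]:box[3],box[0]:box[2]]
    if s!=1: f=cv2.resize(f,None,fx=s,fy=s,interpolation=cv2.INTER_CUBIC)
    cv2.imwrite("pics/"+n+".png",f)
def proj(c,P):
    return cv2.projectPoints(np.array(P,float).reshape(-1,1,3),np.array(c["rvec"],float),np.array(c["tvec"],float),np.array(c["K"],float),None)[0].reshape(-1,2)
def ray(c,uv,z):
    M=cv2.Rodrigues(np.array(c["rvec"],float))[0];o=-M.T@np.array(c["tvec"]).ravel()
    d=M.T@np.linalg.inv(np.array(c["K"]))@np.array([uv[0],uv[1],1.]);return o+d*(z-o[2])/d[2]
def delta(target):
    s=sense();m=R.from_quat(s["eef_rot"]).as_matrix()
    return np.round(m.T@(np.array(target)-s["tcp_pos"])/.2,4)
E
python3 - <<'E'
from h import *
s=sense();print(s["t"],s["tcp_pos"],R.from_quat(s["eef_rot"]).as_matrix().round(3),s["finger_gap"])
for n in("scene","side"):
    c=capture(n);save(c,n+"0",s=1.5)
    M=cv2.Rodrigues(np.array(c["rvec"],float))[0];print(n,-M.T@np.array(c["tvec"]).ravel())
    for k in("vial1","blank","rack","carrier","cover","start_top","clip_a_barb","beaker","reagent","dish"):
        print(k,[(np.round(r["at"],3).tolist(),round(r["p"],2)) for r in recognise(c,k)])
E
```

```text
pics
0.0 [ 0.25882427 -0.62291385  0.2304348 ] [[ 0.923  0.384 -0.001]
 [ 0.384 -0.923  0.002]
 [-0.    -0.002 -1.   ]] 1.0012164374388108
scene [1.13039655 0.74545711 0.93802916]
vial1 [([0.684, -0.084, 0.066], 0.65), ([0.688, -0.127, 0.066], 0.65), ([0.684, -0.044, 0.068], 0.53)]
blank []
rack [([0.696, 0.021, 0.045], 0.69), ([0.504, -0.145, 0.051], 0.33)]
carrier [([0.503, -0.148, 0.049], 0.58)]
cover [([0.512, 0.188, 0.062], 0.6), ([0.556, 0.628, 0.09], 0.59)]
start_top [([0.624, 0.362, 0.1], 0.74)]
clip_a_barb [([0.607, 0.625, 0.044], 0.86)]
beaker [([0.629, -0.371, 0.057], 0.66)]
reagent [([0.624, 0.363, 0.1], 0.87)]
dish [([0.384, 0.422, 0.018], 0.73), ([0.696, 0.023, 0.048], 0.24)]
side [-0.18745737  1.24515213  1.34142739]
vial1 [([0.674, 0.004, 0.066], 0.55), ([0.466, -0.149, 0.052], 0.35)]
blank [([0.674, 0.048, 0.068], 0.51)]
rack [([0.658, 0.02, 0.045], 0.74)]
carrier [([0.467, -0.145, 0.051], 0.56)]
cover [([0.486, 0.201, 0.066], 0.93), ([0.508, 0.645, 0.092], 0.74), ([0.657, 0.019, 0.046], 0.68)]
start_top []
clip_a_barb []
beaker [([0.624, -0.374, 0.061], 0.5), ([0.672, 0.048, 0.065], 0.4)]
reagent [([0.592, 0.365, 0.091], 0.79), ([0.469, -0.142, 0.053], 0.35)]
dish [([0.367, 0.427, 0.017], 0.61), ([0.467, -0.146, 0.052], 0.57)]
```

View pics/scene0.png

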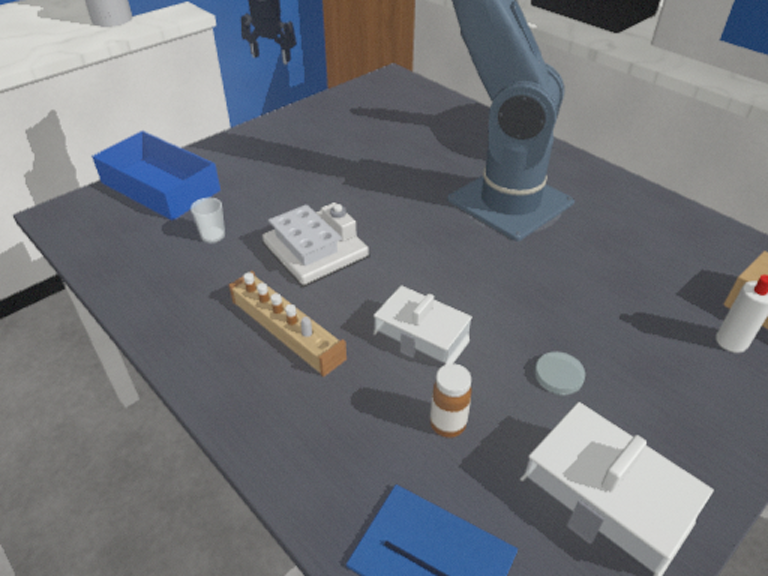

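View pics/side0.png

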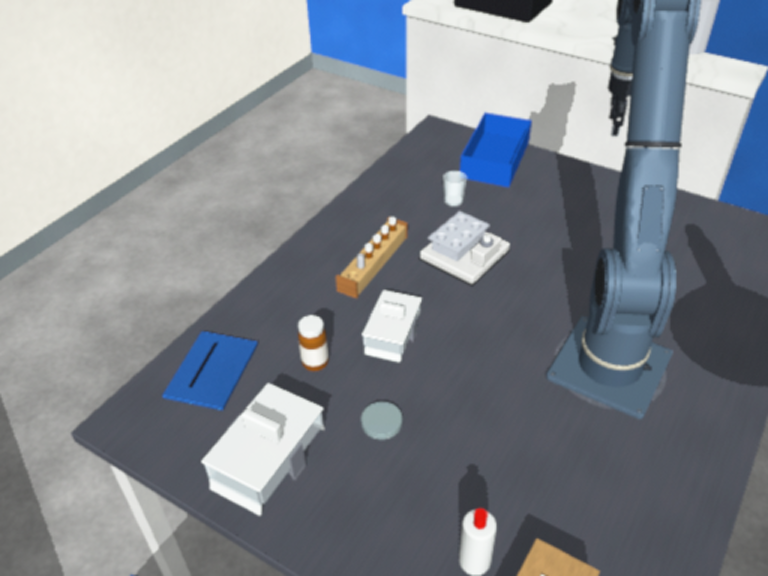

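The scene view shows four capped vials in the rack at about (249,277), (263,288), (277,299) and (292,310). The tapered grey blank is at (306,325), and the last hole is empty. The shaker is at (315,240) with its console towards the robot. There are two covers: the smaller at (425,320), which looks right for a 114x170 footprint, and the larger at (620,480). With four vials the number is even, so the blank stays in the rack.

Next I'll take a closer look with the wrist camera.

```bash
python3 - <<'E'
from h import *
print(delta([.57,-.08,.36]))
E
```

```text
[ 2.4783 -1.9123 -0.6434]
```

```bash
python3 -m inch '[[[1,-0.77,-0.64],[0,0,0]],[[1,-0.77,-0.64],[0,0,0]],[[1,-0.77,-0.64],[0,0,0]],[[1,-0.77,-0.64],[0,0,0]],[[1,-0.77,-0.64],[0,0,0]],[[1,-0.77,-0.64],[0,0,0]],[[1,-0.77,-0.64],[0,0,0]]]'
python3 -m inch '[[[1,-0.77,0],[0,0,-0.374]],[[1,-0.77,0],[0,0,-0.374]],[[1,-0.77,0],[0,0,-0.374]],[[1,-0.77,0],[0,0,-0.374]],[[1,-0.77,0],[0,0,-0.374]],[[1,-0.77,0],[0,0,-0.374]],[[1,-0.77,0],[0,0,-0.374]],[[1,-0.77,0],[0,0,-0.374]],[[1,-0.77,0],[0,0,-0.374]]]'
python3 - <<'E'
from h import *
print(delta([.57,-.08,.36]),R.from_quat(sense()["eef_rot"]).as_matrix().round(3),sense()["qpos"])
E
```

```text
t: 1.8
tcp_pos: [0.3884, -0.4006, 0.362]
eef_rot: [0.98, 0.199, 0.002, 0.001]
wrist_force: [-0.2, -0.6, 0.1]
finger_gap: 1.001
t: 2.7
tcp_pos: [0.51, -0.1862, 0.3589]
eef_rot: [0.707, 0.707, -0.0, -0.0]
wrist_force: [-0.6, 0.2, 0.1]
finger_gap: 1.001
[ 0.5314  0.2997 -0.0058] [[ 0.001  1.    -0.001]
 [ 1.    -0.001  0.   ]
 [ 0.    -0.001 -1.   ]] [ 0.51009632  0.29844199 -0.34292585  1.56156322  0.10283354  1.30000517
  0.15267285]
```

```bash
python3 -m inch '[[[0.53,0.3,0],[0,0,0]],[[0.53,0.3,0],[0,0,0]],[[0.53,0.3,0],[0,0,0]],[[0.53,0.3,0],[0,0,0]]]'
python3 - <<'E'
from h import *
c=capture("wrist");save(c,"w1",s=1.5)
M=cv2.Rodrigues(np.array(c["rvec"],float))[0];print(-M.T@np.array(c["tvec"]).ravel(),M.round(3))
for k in("vial1","blank","rack","carrier","cover","start_top"):
    print(k,[(np.round(r["at"],3).tolist(),round(r["p"],2)) for r in recognise(c,k)])
E
```

```text
t: 3.1
tcp_pos: [0.5716, -0.0759, 0.3588]
eef_rot: [0.707, 0.707, 0.001, -0.001]
wrist_force: [-0.4, -0.1, -0.1]
finger_gap: 1.002
[ 0.57113537 -0.00802514  0.50140561] [[ 1.     0.     0.   ]
 [ 0.    -0.965  0.262]
 [ 0.    -0.262 -0.965]]
vial1 [([0.68, -0.133, 0.08], 0.85), ([0.68, -0.045, 0.079], 0.71), ([0.677, -0.085, 0.073], 0.65), ([0.674, -0.002, 0.08], 0.55)]
blank [([0.671, 0.041, 0.074], 0.59)]
rack [([0.673, -0.008, 0.043], 0.95)]
carrier [([0.488, -0.158, 0.068], 0.59)]
cover [([0.503, 0.096, 0.051], 0.94)]
start_top [([0.422, -0.17, 0.094], 0.57)]
```

View pics/w1.png

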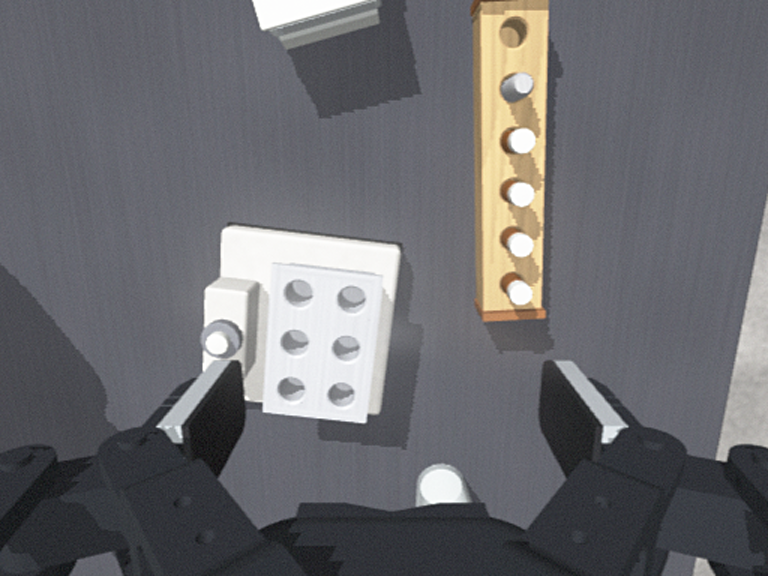

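Four vials, the blank and an empty hole are clear. The six pocket mouths run from (299,293) to (341,394), and the key is at (218,341). I'll fit carrier and rack poses to these pixels.

```bash
cat > fit.py <<'E'
from h import *
def fit2d(L,W):
    L=np.array(L);W=np.array(W);l=L-L.mean(0);w=W-W.mean(0)
    a=np.arctan2((l[:,0]*w[:,1]-l[:,1]*w[:,0]).sum(),(l*w).sum())
    Rm=np.array([[np.cos(a),-np.sin(a)],[np.sin(a),np.cos(a)]]);t=W.mean(0)-Rm@L.mean(0)
    return a,t,Rm,np.round((L@Rm.T+t-W)*1e3,1).tolist()
E
python3 - <<'E'
from fit import *
c=capture("wrist")
px=[(352,299),(347,348),(341,394),(291,389),(295,342),(299,293)]
W=[ray(c,(u/1.5,v/1.5),.074)[:2] for u,v in px]
P=np.array([(24,48),(24,0),(24,-48),(-24,-48),(-24,0),(-24,48)])/1e3
a,t,Rm,e=fit2d(P,W);print("carrier",np.degrees(a),t,e)
print("pockets",(P@Rm.T+t).round(4).tolist(),"key",(Rm@[-.089,0]+t).round(4),ray(c,(218/1.5,341/1.5),.096).round(4))
Wv=[ray(c,(u/1.5,v/1.5),.078)[:2] for u,v in [(519,294),(520,244),(521,194),(522,141)]]
L=np.array([(0,-110),(0,-66),(0,-22),(0,22)])/1e3
a,t,Rm,e=fit2d(L,Wv);print("rack",np.degrees(a),t,e,(L@Rm.T+t).round(4).tolist())
for n,p,z in(("hole6",(513,32),.044),("rackcorner ",(476,6),.052),("",(546,318),.052),("",(478,320),.052)):print(n,ray(c,(p[0]/1.5,p[1]/1.5),z).round(4))
b=[int(x) for x in (130,140,280,290)]
save(c,"w1c",b,4)
b=(300,60,370,220);save(c,"w1v",b,3.7)
E
```

```text
carrier -7.483034856461482 [ 0.50348307 -0.18866884] [[-0.1, -0.2], [-0.5, -0.1], [0.3, -0.4], [0.2, 0.4], [0.0, -0.0], [0.0, 0.2]]
pockets [[0.5335, -0.1442], [0.5273, -0.1918], [0.521, -0.2394], [0.4734, -0.2331], [0.4797, -0.1855], [0.4859, -0.138]] key [ 0.4152 -0.1771] [ 0.4166 -0.1754  0.096 ]
rack 2.60269632061782 [ 0.67848766 -0.02846741] [[-0.0, 0.4], [0.0, -1.0], [-0.0, -0.1], [-0.0, 0.7]] [[0.6835, -0.1384], [0.6815, -0.0944], [0.6795, -0.0504], [0.6775, -0.0065]]
hole6 [0.6727 0.0815 0.044 ]
rackcorner  [0.6395 0.0994 0.052 ]
 [ 0.718  -0.1707  0.052 ]
 [ 0.6526 -0.1724  0.052 ]
```

```bash
python3 -m inch '[[[-0.31,0.56,0.9],[0,0,0]],[[-0.31,0.56,0.9],[0,0,0]],[[-0.31,0.56,0.9],[0,0,0]],[[-0.31,0.56,0.9],[0,0,0]],[[-0.31,0.56,0.9],[0,0,0]],[[-0.31,0.56,0.9],[0,0,0]],[[-0.31,0.56,0.9],[0,0,0]]]' -0.1 40
python3 - <<'E'
from h import *
print(delta([.6835,-.1384,.052]),sense()["tcp_pos"])
c=capture("wrist");save(c,"w2")
E
```

```text
t: 4.2
tcp_pos: [0.6821, -0.1418, 0.1796]
eef_rot: [0.708, 0.706, 0.0, -0.0]
wrist_force: [-0.2, 0.7, 0.6]
finger_gap: 0.453
[0.0169 0.0073 0.6379] [ 0.68206489 -0.14183169  0.1795785 ]
```

View pics/w2.png

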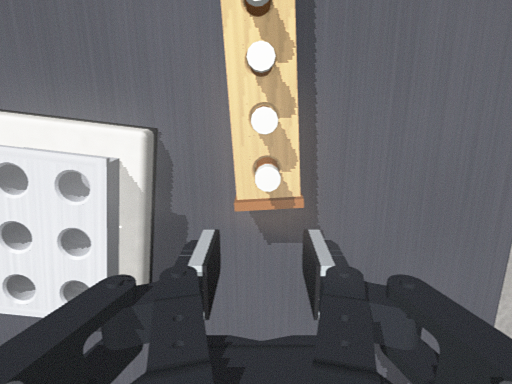

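The nearest vial's cap is at (268,178), the next at (265,121), and two pockets are at (73,186) and (75,242). I'll cross-check the positions from this closer view.

```bash
python3 - <<'E'
from h import *
c=capture("wrist")
for p,z in(((268,178),.078),((265,121),.078),((73,186),.074),((75,242),.074),((11,179),.074)):print(ray(c,p,z).round(4))
print(sense()["tcp_pos"])
E
```

```text
[ 0.6875 -0.1315  0.078 ]
[ 0.6851 -0.0887  0.078 ]
[ 0.5352 -0.1386  0.074 ]
[ 0.5296 -0.186   0.074 ]
[ 0.4879 -0.1329  0.074 ]
[ 0.68255601 -0.14144068  0.1813468 ]
```

The two estimates differ by about 6 mm because the pixels and the pose came from different shots. I'll redo it with each frame tied to its own pose, using automatic detection.

```bash
cat > det.py <<'E'
from fit import *
def blobs(c):
    f=c["frame"].astype(int);m=((f.min(2)>205)).astype(np.uint8)
    n,l,s,ce=cv2.connectedComponentsWithStats(m)
    return [(ce[i].round(1),s[i][4],s[i][2:4]) for i in range(1,n) if 150<s[i][4]<1500]
E
python3 - <<'E'
from det import *
for i in range(2):
    c=capture("wrist");print(sense()["tcp_pos"].__repr__())
    for ce,a,wh in blobs(c): print(ce,a,wh,ray(c,ce,.078).round(4))
g=cv2.cvtColor(c["frame"],cv2.COLOR_RGB2GRAY)
import pickle;pickle.dump(c,open("c.pkl","wb"));save(c,"w3",(0,90,310,310),2.5)
E
```

```text
array([ 0.6826127 , -0.1413562 ,  0.18153015])
[259.5  56.2] 655 [28 30] [ 0.6814 -0.0444  0.078 ]
[263.1 120.4] 569 [27 28] [ 0.684  -0.0882  0.078 ]
[265.9 177.7] 535 [25 27] [ 0.6861 -0.1313  0.078 ]
array([ 0.68256176, -0.14139373,  0.18139368])
[259.4  56.2] 654 [28 31] [ 0.6814 -0.0444  0.078 ]
[262.9 120.4] 567 [27 28] [ 0.6839 -0.0882  0.078 ]
[265.9 177.6] 533 [25 27] [ 0.6862 -0.1313  0.078 ]
```

View pics/w3.png

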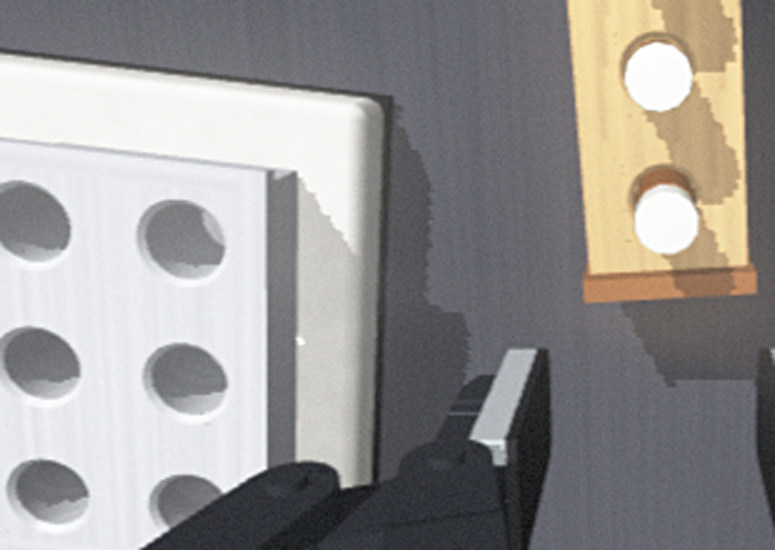

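The two caps are at crop (658,76) and (666,218). The pocket mouths are at crop (181,239), (186,379), (26,222), (39,363) and (48,492).

```bash
python3 - <<'E'
from det import *
import pickle;c=pickle.load(open("c.pkl","rb"))
px=[(181,239),(186,379),(48,492),(39,363),(26,222)]
W=[ray(c,(u/2.5,v/2.5+90),.074)[:2] for u,v in px]
A=np.array([(24,48),(24,0),(24,-48),(-24,-48),(-24,0),(-24,48)])/1e3
a,t,Rm,e=fit2d(A[[0,1,3,4,5]],W);print("carrier",np.degrees(a),t,e);print((A@Rm.T+t).round(4).tolist())
Wv=[(.6862,-.1313),(.6839,-.0882),(.6814,-.0444)]
L=np.array([(0,-110),(0,-66),(0,-22),(0,22)])/1e3
a,t,Rm,e=fit2d(L[:3],Wv);print(np.degrees(a),t,e,(L@Rm.T+t).round(4).tolist())
s=sense();M=cv2.Rodrigues(np.array(c["rvec"],float))[0];o=-M.T@np.array(c["tvec"]).ravel()
Rt=R.from_quat(s["eef_rot"]).as_matrix();print("cam in tool",Rt.T@(o-s["tcp_pos"]))
print(delta([*(L@Rm.T+t)[0],.052]))
E
```

```text
carrier -6.8752979794119184 [ 0.50546441 -0.18310589] [[0.3, 0.1], [0.1, -0.1], [0.1, -0.2], [-0.5, -0.1], [-0.0, 0.3]]
[[0.535, -0.1383], [0.5293, -0.186], [0.5235, -0.2336], [0.4759, -0.2279], [0.4816, -0.1802], [0.4874, -0.1326]]
3.161571427202188 [ 0.68019331 -0.02206712] [[0.1, -0.6], [-0.1, 0.2], [0.0, 0.4]] [[0.6863, -0.1319], [0.6838, -0.088], [0.6814, -0.044], [0.679, -0.0001]]
cam in tool [ 0.06817389 -0.00050913 -0.14261868]
[0.0477 0.0167 0.647 ]
```

```bash
python3 -m inch '[[[0.048,0.017,0.3],[0,0,0]],[[0.048,0.017,0.3],[0,0,0]],[[0.048,0.017,0.45],[0,0,0]],[[0.048,0.017,0.64],[0,0,0]],[[0.048,0.017,0.64],[0,0,0]],[[0.048,0.017,0.64],[0,0,0]]]'
python3 - <<'E'
from h import *
print(delta([.6863,-.1319,.052]),sense()["tcp_pos"])
c=capture("wrist");save(c,"w4")
E
```

```text
t: 5.0
tcp_pos: [0.6858, -0.1322, 0.0524]
eef_rot: [0.708, 0.706, -0.0, -0.0]
wrist_force: [0.3, -0.4, 1.4]
finger_gap: 0.45
[0.0013 0.0026 0.0021] [ 0.6857757  -0.13215758  0.05241764]
```

View pics/w4.png

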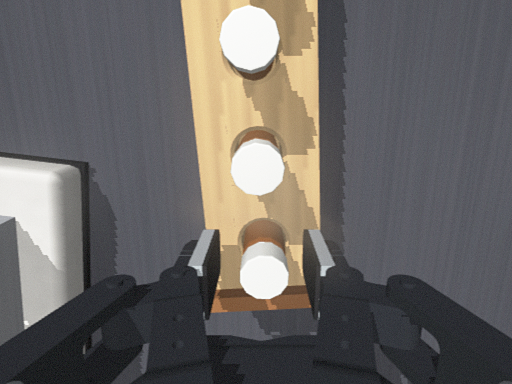

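The vial is between the pads, with its cap at (264,275). I'll grip and lift.

```bash
python3 -m inch '[[[0,0.002,0.002],[0,0,0]],[[0,0.002,0.002],[0,0,0]],[[0,0.002,0.002],[0,0,0]],[[0,0.002,0.002],[0,0,0]],[[0,0.002,0.002],[0,0,0]]]' -1 40
python3 -m inch '[[[0,0,-0.1],[0,0,0]],[[0,0,-0.3],[0,0,0]],[[0,0,-0.55],[0,0,0]],[[0,0,-0.55],[0,0,0]],[[0,0,-0.55],[0,0,0]]]'
python3 - <<'E'
from h import *
c=capture("wrist");s=sense();print(s["tcp_pos"],s["finger_gap"],delta([.4759,-.2279,.16]));save(c,"w5",(150,100,400,384),2)
E
```

```text
t: 5.55
tcp_pos: [0.6875, -0.1323, 0.0535]
eef_rot: [0.708, 0.706, 0.001, 0.001]
wrist_force: [-0.8, -0.3, 6.9]
finger_gap: 0.221
t: 6.05
tcp_pos: [0.6872, -0.1323, 0.1638]
eef_rot: [0.708, 0.706, 0.001, 0.002]
wrist_force: [-0.1, -1.1, -1.5]
finger_gap: 0.22
[ 0.68618141 -0.13229046  0.16195306] 0.22009366486411672 [-0.4803 -1.0504  0.0085]
```

View pics/w5.png

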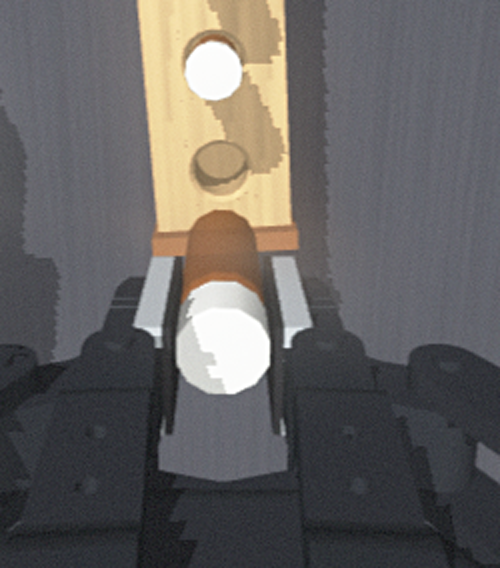

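Held. Checking the in-hand offset, then moving to pocket 3.

```bash
python3 -m inch '[[[-0.4803,-1,-0.02],[0,0,0]],[[-0.4803,-1,-0.02],[0,0,0]],[[-0.4803,-1,-0.02],[0,0,0]],[[-0.4803,-1,-0.02],[0,0,0]],[[-0.4803,-1,-0.02],[0,0,0]],[[-0.4803,-1,-0.02],[0,0,0]],[[-0.4803,-1,-0.02],[0,0,0]]]'
python3 - <<'E'
from det import *
c=capture("wrist");s=sense();T=s["tcp_pos"];print(T,delta([.4759,-.2279,.0785]))
f=c["frame"].astype(int)[230:320,215:310];m=(f.min(2)>170).astype(np.uint8)
n,l,st,ce=cv2.connectedComponentsWithStats(m)
for i in range(1,n):
    if st[i][4]>200:print(st[i],ce[i]+[215,230],(ray(c,ce[i]+[215,230],T[2]+.0245)-T).round(4))
print("uv265,275",(ray(c,(261.5,275),T[2]+.0245)-T).round(4))
save(c,"w6")
E
```

```text
t: 6.8
tcp_pos: [0.4857, -0.2279, 0.1645]
eef_rot: [0.708, 0.706, 0.0, -0.0]
wrist_force: [0.3, -0.2, -0.1]
finger_gap: 0.216
[ 0.4865514  -0.22721534  0.16453043] [-0.0038 -0.0533  0.4301]
[  24   11   46   56 1973] [261.00608211 269.94880892] [-0.0013  0.002   0.0245]
uv265,275 [-0.0011 -0.0003  0.0245]
```

View pics/w6.png

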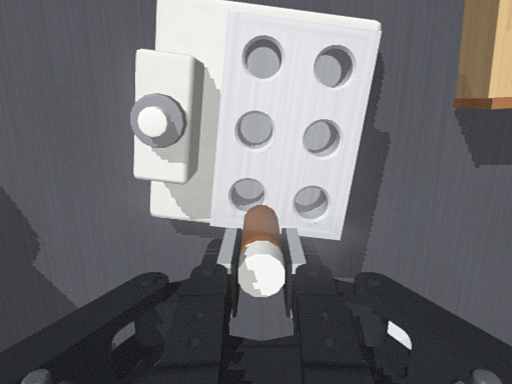

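All six pockets show: (263,56), (334,67), (254,129), (322,138), (247,195) and (311,202). The vial sits centred in the hand.

```bash
python3 - <<'E'
from det import *
c=capture("wrist");print(sense()["tcp_pos"])
A=np.array([(24,48),(24,0),(24,-48),(-24,-48),(-24,0),(-24,48)])/1e3
W=[ray(c,p,.074)[:2] for p in[(334,67),(322,138),(311,202.5),(247,195.5),(254,130),(263,56.5)]]
a,t,Rm,e=fit2d(A,W);print("carrier",np.degrees(a),t,e);print((A@Rm.T+t).round(4).tolist(),"key",Rm@[-.089,0]+t,ray(c,(152,121),.096))
E
```

```text
[ 0.48693468 -0.22697232  0.1645257 ]
carrier -6.997053102559868 [ 0.50528799 -0.18263661] [[0.1, 0.5], [0.0, -0.2], [0.0, -0.3], [-0.2, 0.1], [0.2, 0.1], [-0.2, -0.3]]
[[0.535, -0.1379], [0.5291, -0.1856], [0.5233, -0.2332], [0.4756, -0.2274], [0.4815, -0.1797], [0.4873, -0.1321]] key [ 0.41695083 -0.17179479] [ 0.41764249 -0.17221667  0.096     ]
```

```bash
python3 -m inch '[[[-0.002,-0.053,0],[0,0,0]],[[-0.002,-0.053,0.2],[0,0,0]],[[-0.002,-0.053,0.3],[0,0,0]],[[-0.002,-0.053,0.36],[0,0,0]],[[-0.002,-0.053,0.42],[0,0,0]],[[-0.002,-0.053,0.426],[0,0,0]],[[-0.002,-0.053,0.426],[0,0,0]]]'
```

```text
t: 7.6
tcp_pos: [0.4756, -0.2281, 0.0799]
eef_rot: [0.708, 0.707, 0.0, 0.0]
wrist_force: [0.3, -0.3, -0.6]
finger_gap: 0.213
```

```bash
python3 -m inch '[[[0,0,0.008],[0,0,0]],[[0,0,0.008],[0,0,0]],[[0,0,0.008],[0,0,0]]]' -0.3
python3 -m inch '[[[0,0,-0.1],[0,0,0]],[[0,0,-0.35],[0,0,0]],[[0,0.25,-0.4],[0,0,0]],[[0.25,0.5,-0.4],[0,0,0]],[[0.4,0.8,-0.4],[0,0,0]],[[0.6,0.98,-0.4],[0,0,0]],[[0.66,1,-0.4],[0,0,0]],[[0.66,1,-0.4],[0,0,0]],[[0.66,1,-0.4],[0,0,0]]]'
python3 - <<'E'
from det import *
c=capture("wrist")
save(c,"w7")
for ce,a,wh in blobs(c): print(ce,a,wh,ray(c,ce,.078).round(4),ray(c,ce,.102).round(4))
print(sense()["tcp_pos"],delta([.6838,-.088,.054]))
E
```

```text
t: 7.9
tcp_pos: [0.4756, -0.2284, 0.0786]
eef_rot: [0.708, 0.706, 0.0, 0.0]
wrist_force: [1.0, 0.3, -0.2]
finger_gap: 0.348
t: 8.8
tcp_pos: [0.6762, -0.0945, 0.1579]
eef_rot: [0.707, 0.707, 0.0, -0.0]
wrist_force: [-0.1, -1.5, 0.2]
finger_gap: 0.348
[266.4  56.7] 794 [32 33] [ 6.789e-01 -5.000e-04  7.800e-02] [ 0.6786 -0.0033  0.102 ]
[269.8 127.1] 688 [30 31] [ 0.6815 -0.0442  0.078 ] [ 0.6808 -0.0423  0.102 ]
[272.4 189.4] 647 [28 31] [ 0.6837 -0.0872  0.078 ] [ 0.6828 -0.0806  0.102 ]
[ 0.67532124 -0.09668827  0.15788102] [0.0438 0.0427 0.5194]
```

View pics/w7.png

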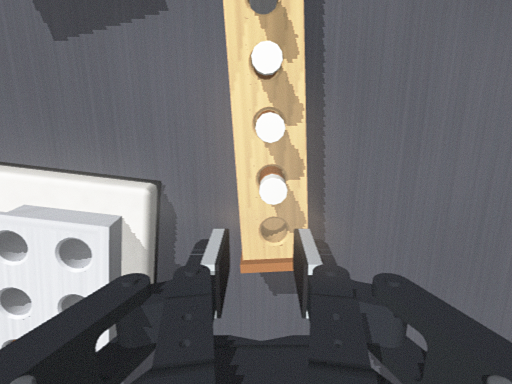

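```bash
python3 -m inch '[[[0.043,0.043,0.1],[0,0,0]],[[0.043,0.043,0.2],[0,0,0]],[[0.043,0.043,0.4],[0,0,0]],[[0.043,0.043,0.51],[0,0,0]],[[0.043,0.043,0.515],[0,0,0]],[[0.043,0.043,0.515],[0,0,0]]]' -0.1
python3 -m inch '[[[0,0,0],[0,0,0]],[[0,0,0],[0,0,0]],[[0,0,0],[0,0,0]],[[0,0,0],[0,0,0]],[[0,0,0],[0,0,0]]]' -1 40
python3 -m inch '[[[0,0,-0.1],[0,0,0]],[[0,0,-0.3],[0,0,0]],[[0,-0.1,-0.55],[0,0,0]],[[0,-0.3,-0.55],[0,0,0]],[[-0.25,-0.55,-0.55],[0,0,0]],[[-0.25,-0.74,-0.55],[0,0,0]],[[-0.25,-0.74,-0.55],[0,0,0]],[[-0.25,-0.74,-0.55],[0,0,0]]]'
python3 - <<'E'
from h import *
print(sense()["tcp_pos"],delta([.536,-.1379,.0795]))
E
```

```text
t: 9.45
tcp_pos: [0.6839, -0.0889, 0.055]
eef_rot: [0.708, 0.706, -0.0, -0.0]
wrist_force: [-0.2, -0.7, 0.3]
finger_gap: 0.455
t: 9.95
tcp_pos: [0.6852, -0.0883, 0.0568]
eef_rot: [0.708, 0.706, 0.001, 0.001]
wrist_force: [-1.1, -0.9, 7.4]
finger_gap: 0.213
t: 10.75
tcp_pos: [0.5352, -0.1386, 0.166]
eef_rot: [0.708, 0.706, -0.0, 0.001]
wrist_force: [0.5, 1.0, 0.5]
finger_gap: 0.217
[ 0.53518836 -0.13859431  0.16599718] [0.0038 0.0038 0.4325]
```

```bash
python3 -m inch '[[[0.003,0.003,0.1],[0,0,0]],[[0.003,0.003,0.25],[0,0,0]],[[0.003,0.003,0.34],[0,0,0]],[[0.003,0.003,0.41],[0,0,0]],[[0.003,0.003,0.42],[0,0,0]],[[0.003,0.003,0.42],[0,0,0]]]'
python3 -m inch '[[[0.003,0,0.004],[0,0,0]],[[0.003,0,0.004],[0,0,0]],[[0.003,0,0.004],[0,0,0]]]' -0.3
python3 -m inch '[[[0,0,-0.1],[0,0,0]],[[0,0,-0.35],[0,0,0]],[[0,0.25,-0.4],[0,0,0]],[[0.25,0.5,-0.4],[0,0,0]],[[0.47,0.73,-0.4],[0,0,0]],[[0.47,0.73,-0.4],[0,0,0]],[[0.47,0.73,-0.4],[0,0,0]]]'
python3 - <<'E'
from h import *
print(sense()["tcp_pos"],delta([.6814,-.0442,.054]))
E
```

```text
t: 11.35
tcp_pos: [0.5453, -0.1388, 0.0857]
eef_rot: [0.708, 0.706, 0.004, 0.007]
wrist_force: [5.3, -8.7, 29.6]
finger_gap: 0.219
t: 11.65
tcp_pos: [0.5375, -0.1357, 0.0801]
eef_rot: [0.707, 0.707, 0.0, -0.0]
wrist_force: [-0.7, -0.3, -0.0]
finger_gap: 0.352
t: 12.35
tcp_pos: [0.6856, -0.0357, 0.1592]
eef_rot: [0.705, 0.709, 0.002, -0.001]
wrist_force: [-0.2, 0.1, -0.3]
finger_gap: 0.346
[ 0.68558599 -0.03566342  0.1592427 ] [-0.045  -0.0215  0.526 ]
```

It hit something during that placement (29.6 N, 10 mm sideways), so I need to see where the vial is.

```bash
python3 -m inch '[[[-0.4,-0.6,-0.3],[0,0,0]],[[-0.4,-0.6,-0.3],[0,0,0]],[[-0.4,-0.6,-0.3],[0,0,0]],[[-0.4,-0.6,-0.3],[0,0,0]]]'
python3 - <<'E'
from h import *
import pickle
c=capture("wrist");save(c,"w8",s=1.5);pickle.dump(c,open("c.pkl","wb"));print(sense()["tcp_pos"])
E
```

```text
t: 12.75
tcp_pos: [0.5591, -0.1271, 0.222]
eef_rot: [0.71, 0.704, -0.001, 0.001]
wrist_force: [0.1, -0.2, -0.3]
finger_gap: 0.351
[ 0.56041749 -0.12581162  0.22169791]
```

View pics/w8.png

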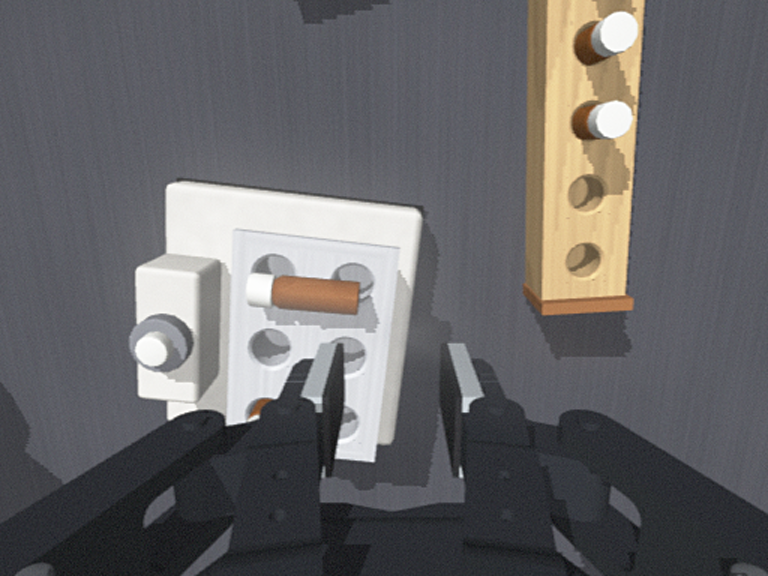

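Vial 2 lies across the block top: cap at about (258,291), bottom at (357,298), pointing roughly along x. Vial 1 stands in pocket 3. I'll recover the fallen vial by grasping it with the tool tilted outward, then turning it 90° upright. First I'll test how far the arm can tilt in free space.

```bash
python3 - <<'E'
from h import *
import pickle;c=pickle.load(open("c.pkl","rb"))
for p in((247,290),(273,292),(360,298)):print(ray(c,(p[0]/1.5,p[1]/1.5),.084).round(4))
E
python3 -m inch '[[[0,0,-0.4],[0,0,0.5]],[[0,0,-0.4],[0,0,0.5]],[[0,0,-0.4],[0,0,0.5]],[[0,0,-0.4],[0,0,0.5]],[[0,0,-0.4],[0,0,0.5]],[[0,0,-0.4],[0,0,0.5]],[[0,0,-0.4],[0,0,0.5]],[[0,0,-0.4],[0,0,0.5]],[[0,0,-0.4],[0,0,0.5]],[[0,0,-0.4],[0,0,0.5]],[[0,0,-0.4],[0,0,0.5]],[[0,0,-0.4],[0,0,0.5]]]'
python3 -m inch '[[[0,0,0],[0,-0.25,0]],[[0,0,0],[0,-0.25,0]],[[0,0,0],[0,-0.25,0]],[[0,0,0],[0,-0.25,0]],[[0,0,0],[0,-0.25,0]],[[0,0,0],[0,-0.25,0]],[[0,0,0],[0,-0.25,0]]]'
python3 - <<'E'
from h import *
s=sense();print(np.round(s["qpos"],2),s["tcp_pos"],R.from_quat(s["eef_rot"]).as_matrix().round(2))
E
```

```text
[ 0.4731 -0.1393  0.084 ]
[ 0.4884 -0.1407  0.084 ]
[ 0.5397 -0.1447  0.084 ]
t: 14.0
tcp_pos: [0.5633, -0.1214, 0.2994]
eef_rot: [1.0, -0.001, -0.001, -0.0]
wrist_force: [-0.8, -0.4, -0.0]
finger_gap: 0.349
t: 14.7
tcp_pos: [0.5586, -0.1275, 0.3072]
eef_rot: [0.942, -0.006, -0.334, 0.028]
wrist_force: [-0.2, -3.3, -1.0]
finger_gap: 0.348
[-0.03  0.8   0.27  1.05 -0.    1.98 -1.36] [ 0.55856765 -0.12752414  0.30718571] [[ 0.78  0.01 -0.63]
 [-0.03 -1.   -0.05]
 [-0.63  0.06 -0.78]]
```

Back-tilt reaches about 38°. Fingers tilted outward would hit the block, so the plan changes: grip near the cap with the tool upright, tilt back 38°, seat the bottom edge in the mouth of pocket 0, and swing the vial upright against the pocket wall.

```bash
cat >> h.py <<'E'
def Rt(yaw,th):  # tool x at yaw(deg), tilted th about world +y-ish (jaw axis); th>0 points to robot
    y=np.radians(yaw);B=np.array([[np.cos(y),np.sin(y),0],[np.sin(y),-np.cos(y),0],[0,0,-1]])
    return B@R.from_rotvec([0,-np.radians(th),0]).as_matrix()
def mv(pos,Rm=None):
    s=sense();m=R.from_quat(s["eef_rot"]).as_matrix()
    w=[0,0,0] if Rm is None else (R.from_matrix(m.T@Rm).as_rotvec()/np.pi).round(4).tolist()
    print("MV",delta(pos).tolist(),w,"tcp",np.round(s["tcp_pos"],4),"F",np.round(s["wrist_force"],1),"gap",round(s["finger_gap"],3))
E
python3 - <<'E'
from h import *
mv([.487,-.1404,.16],Rt(-4.6,0))
E
```

```text
MV [0.1862, 0.02, 0.7992] [0.0268, 0.2157, 0.0208] tcp [ 0.5586 -0.1275  0.3072] F [-0.2 -3.3 -1. ] gap 0.348
```

```bash
python3 -m inch '[[[0.186,0.02,0.8],[0.027,0.216,0.021]],[[0.186,0.02,0.8],[0.027,0.216,0.021]],[[0.186,0.02,0.8],[0.027,0.216,0.021]],[[0.186,0.02,0.8],[0.027,0.216,0.021]],[[0.186,0.02,0.8],[0.027,0.216,0.021]],[[0.186,0.02,0.8],[0.027,0.216,0.021]],[[0.186,0.02,0.8],[0.027,0.216,0.021]]]' -0.1 40
python3 - <<'E'
from h import *
import pickle
capture("side");mv([.487,-.1404,.0775],Rt(-4.6,0))
c=capture("wrist");save(c,"w9",s=1.2);pickle.dump(c,open("c.pkl","wb"))
E
```

```text
t: 15.4
tcp_pos: [0.4872, -0.127, 0.1588]
eef_rot: [0.999, -0.031, 0.003, -0.015]
wrist_force: [0.6, 0.7, -0.4]
finger_gap: 0.448
MV [-0.0075, 0.0814, 0.4052] [-0.0096, -0.0012, 0.006] tcp [ 0.489  -0.1267  0.159 ] F [-0.   0.3 -0.4] gap 0.446
```

View pics/w9.png

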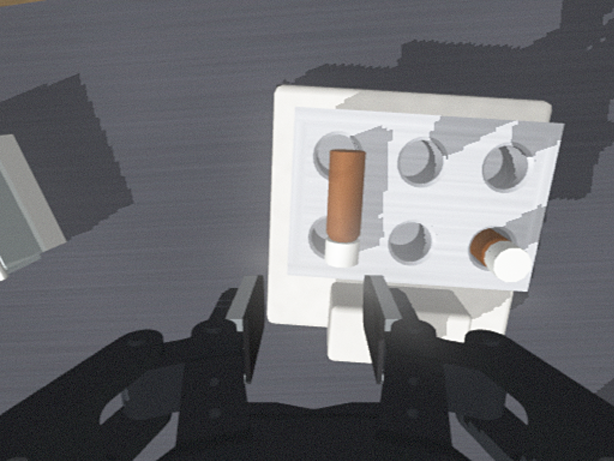

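Vial 1 stands in pocket 3. The fallen vial runs from its bottom end at (347,150) to its cap end at (342,262).

```bash
python3 - <<'E'
from h import *
import pickle;c=pickle.load(open("c.pkl","rb"))
b=ray(c,(347/1.2,150/1.2),.087);k=ray(c,(342/1.2,264/1.2),.087);print(b,k)
d=(b-k)/np.linalg.norm(b-k);g=k+.014*d;yaw=np.degrees(np.arctan2(d[1],d[0]));print(g,yaw,np.linalg.norm(b-k))
print("p0",ray(c,(338/1.2,157/1.2),.074),"p5",ray(c,(330/1.2,238/1.2),.074))
mv([g[0],g[1],.11],Rt(yaw,0));mv([g[0],g[1],.077],Rt(yaw,0))
E
```

```text
[ 0.53867698 -0.14434657  0.087     ] [ 0.47426315 -0.13899907  0.087     ]
[ 0.48821515 -0.14015734  0.087     ] -4.745693259023199 0.06463541726062573
p0 [ 0.5341021  -0.13973339  0.074     ] p5 [ 0.48633559 -0.13281506  0.074     ]
MV [-0.008, 0.076, 0.2427] [-0.0096, -0.0012, 0.007] tcp [ 0.4904 -0.1265  0.159 ] F [-0.5  0.1  0.3] gap 0.446
MV [-0.0087, 0.081, 0.4076] [-0.0096, -0.0012, 0.007] tcp [ 0.4904 -0.1265  0.159 ] F [-0.5  0.1  0.3] gap 0.446
```

```bash
python3 -m inch '[[[-0.008,0.077,0.1],[-0.01,0,0.007]],[[-0.008,0.078,0.24],[-0.01,0,0.007]],[[-0.008,0.081,0.32],[-0.01,0,0.007]],[[-0.008,0.081,0.38],[-0.01,0,0.007]],[[-0.008,0.081,0.405],[-0.01,0,0.007]],[[-0.008,0.081,0.405],[-0.01,0,0.007]]]'
python3 - <<'E'
from h import *
mv([.488,-.1402,.077],Rt(-4.7,0))
E
```

```text
t: 16.1
tcp_pos: [0.4881, -0.1403, 0.0766]
eef_rot: [0.999, -0.042, 0.002, 0.001]
wrist_force: [0.0, 0.3, -0.1]
finger_gap: 0.451
MV [-0.0008, -0.0003, -0.0019] [0.0004, -0.001, -0.0007] tcp [ 0.4881 -0.1403  0.0766] F [ 0.   0.3 -0.1] gap 0.451
```

Perfect. I'll grip and lift 60 mm.

```bash
python3 -m inch '[[[0,0,0],[0,0,0]],[[0,0,0],[0,0,0]],[[0,0,0],[0,0,0]],[[0,0,0],[0,0,0]],[[0,0,0],[0,0,0]]]' -1 30
python3 -m inch '[[[0,0,-0.05],[0,0,0]],[[0,0,-0.15],[0,0,0]],[[0,0,-0.35],[0,0,0]],[[0,0,-0.35],[0,0,0]]]'
python3 - <<'E'
from h import *
import pickle
c=capture("wrist");save(c,"w10",(170,80,400,384),2);pickle.dump(c,open("c.pkl","wb"))
mv([.488,-.1402,.15],Rt(-7,38))
E
```

```text
t: 16.6
tcp_pos: [0.4881, -0.1406, 0.0778]
eef_rot: [0.999, -0.043, 0.003, 0.001]
wrist_force: [-0.8, -0.0, 3.9]
finger_gap: 0.217
t: 17.0
tcp_pos: [0.4893, -0.1413, 0.1516]
eef_rot: [0.999, -0.043, 0.005, 0.001]
wrist_force: [0.5, 0.5, -0.5]
finger_gap: 0.215
MV [-0.0031, -0.003, -0.0011] [0.0044, -0.214, 0.0111] tcp [ 0.4886 -0.1408  0.1498] F [ 0.6 -0.  -0.5] gap 0.219
```

View pics/w10.png

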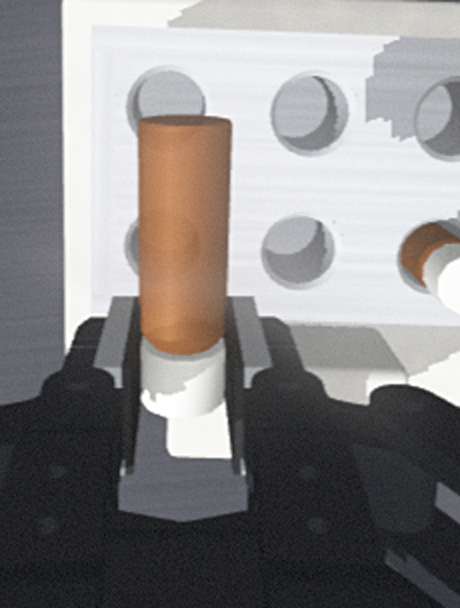

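The vial is held level with its cap at the pads. More back-tilt should be reachable lower and closer in, so I'll try for 60° here.

```bash
python3 -m inch '[[[0,0,-0.1],[0,-0.05,0]],[[0,0,-0.1],[0,-0.33,0]],[[0,0,-0.1],[0,-0.33,0]],[[0,0,-0.1],[0,-0.33,0]],[[0,0,-0.1],[0,-0.33,0]],[[0,0,-0.1],[0,-0.33,0]],[[0,0,-0.1],[0,-0.33,0]],[[0,0,-0.1],[0,-0.33,0]],[[0,0,-0.1],[0,-0.33,0]]]'
python3 - <<'E'
from h import *
s=sense();print(np.round(s["qpos"],2),R.from_quat(s["eef_rot"]).as_matrix().round(2));mv([.488,-.1402,.15],Rt(-4.7,60))
E
```

```text
t: 17.95
tcp_pos: [0.487, -0.1405, 0.1654]
eef_rot: [0.869, -0.038, -0.493, -0.02]
wrist_force: [-0.3, -0.5, 0.5]
finger_gap: 0.218
[ 0.05  1.02  0.22  1.2  -0.03  1.96 -1.38] [[ 0.51 -0.09 -0.86]
 [-0.05 -1.    0.07]
 [-0.86  0.   -0.51]]
MV [0.0687, -0.0018, 0.0352] [-0.0006, -0.0048, -0.001] tcp [ 0.487  -0.1405  0.1654] F [-0.3 -0.5  0.5] gap 0.218
```

59.5° is reached with room to spare. Pocket 5 is closer in, so I'll use that one (2, 5, 0, 3 is still balanced) and try 75° above it.

```bash
cat >> h.py <<'E'
def hang(B,th,yaw=-4.7,L=.05,e=.0065):
    m=Rt(yaw,th);p=np.array(B)-m@[L,0,-e];print("hang",th);mv(p,m)
def bottom(L=.05,e=.0065):
    s=sense();m=R.from_quat(s["eef_rot"]).as_matrix();print("bottom",(np.array(s["tcp_pos"])+m@[L,0,-e]).round(4),"th",np.degrees(np.arcsin(-m[2,0])).round(1),"q",np.round(s["qpos"],2))
E
python3 - <<'E'
from h import *
hang([.4873,-.1321,.1],75)
E
```

```text
hang 75
MV [0.0303, -0.0416, 0.1323] [-0.0008, -0.0881, -0.0009] tcp [ 0.487  -0.1405  0.1654] F [-0.3 -0.5  0.5] gap 0.218
```

```bash
python3 -m inch '[[[0.03,-0.0416,0.132],[0,-0.088,0]],[[0.03,-0.0416,0.132],[0,-0.088,0]],[[0.03,-0.0416,0.132],[0,-0.088,0]],[[0.03,-0.0416,0.132],[0,-0.088,0]]]'
python3 - <<'E'
from h import *
bottom();hang([.4873,-.1321,.09],75);hang([.4873,-.1321,.085],88)
E
```

```text
t: 18.35
tcp_pos: [0.4944, -0.1137, 0.1632]
eef_rot: [0.868, -0.039, -0.495, 0.003]
wrist_force: [0.5, 0.7, -21.0]
finger_gap: 0.22
bottom [ 0.5254 -0.1175  0.1235] th 59.3 q [-0.2   1.13  0.72  1.21 -0.24  1.98 -1.1 ]
hang 75
MV [0.0536, 0.0862, 0.1781] [0.0108, -0.0871, -0.0107] tcp [ 0.4944 -0.1137  0.1632] F [  0.5   0.7 -21. ] gap 0.22
hang 88
MV [0.0896, 0.0868, 0.1356] [0.0096, -0.1593, -0.0119] tcp [ 0.4944 -0.1137  0.1632] F [  0.5   0.7 -21. ] gap 0.22
```

```bash
python3 -m inch '[[[0,0,0],[0,0,0]]]'
python3 - <<'E'
from h import *
bottom();hang([.487,-.1321,.11],58)
E
```

```text
t: 18.45
tcp_pos: [0.5084, -0.1168, 0.1911]
eef_rot: [0.883, -0.04, -0.467, 0.014]
wrist_force: [0.2, -1.1, 3.5]
finger_gap: 0.219
bottom [ 0.5417 -0.1211  0.1535] th 55.5 q [-0.21  1.09  0.76  1.18 -0.24  1.99 -1.1 ]
hang 58
MV [0.0297, 0.065, 0.3378] [0.0175, -0.0132, -0.0125] tcp [ 0.5084 -0.1168  0.1911] F [ 0.2 -1.1  3.5] gap 0.219
```

```bash
python3 -m inch '[[[0.03,0.065,0.15],[0.017,-0.013,-0.012]],[[0.03,0.065,0.3],[0.017,-0.013,-0.012]],[[0.03,0.065,0.337],[0.017,-0.013,-0.012]],[[0.03,0.065,0.337],[0.017,-0.013,-0.012]],[[0.03,0.065,0.337],[0.017,-0.013,-0.012]],[[0.03,0.065,0.337],[0.017,-0.013,-0.012]]]'
python3 - <<'E'
from h import *
bottom();hang([.487,-.1321,.11],58)
E
```

```text
t: 19.05
tcp_pos: [0.4526, -0.1298, 0.1493]
eef_rot: [0.873, -0.037, -0.487, -0.022]
wrist_force: [0.7, 0.1, -0.4]
finger_gap: 0.22
bottom [ 0.4843 -0.1324  0.1101] th 58.3 q [-0.18  1.09  0.72  1.36 -0.24  1.86 -1.04]
hang 58
MV [0.0077, -0.0026, -0.0095] [-0.0016, 0.0017, -0.0] tcp [ 0.4526 -0.1298  0.1493] F [ 0.7  0.1 -0.4] gap 0.22
```

```bash
python3 - <<'E'
from h import *
hang([.4873,-.1321,.09],67)
E
```

```text
hang 67
MV [0.0914, -0.0027, 0.0023] [-0.0016, -0.0483, 0.0001] tcp [ 0.4526 -0.1298  0.1493] F [ 0.7  0.1 -0.4] gap 0.22
```

```bash
python3 -m inch '[[[0.05,-0.0027,0],[0,-0.02,0]],[[0.091,-0.0027,0.002],[0,-0.048,0]],[[0.091,-0.0027,0.002],[0,-0.048,0]],[[0.091,-0.0027,0.002],[0,-0.048,0]]]'
python3 - <<'E'
from h import *
bottom();hang([.4873,-.1321,.08],72)
E
```

```text
t: 19.45
tcp_pos: [0.4607, -0.1301, 0.1329]
eef_rot: [0.832, -0.036, -0.553, -0.026]
wrist_force: [-0.0, -0.5, -0.4]
finger_gap: 0.219
bottom [ 0.486  -0.1322  0.0893] th 67.2 q [-0.12  1.18  0.62  1.25 -0.19  1.99 -1.1 ]
hang 72
MV [0.0434, -0.0009, -0.0088] [-0.0021, -0.0269, 0.0001] tcp [ 0.4607 -0.1301  0.1329] F [-0.  -0.5 -0.4] gap 0.219
```

```bash
python3 - <<'E'
from h import *
hang([.489,-.132,.065],67)
E
```

```text
hang 67
MV [0.1178, -0.0018, 0.0344] [-0.0021, 0.0009, 0.0] tcp [ 0.4607 -0.1301  0.1329] F [-0.  -0.5 -0.4] gap 0.219
```

```bash
python3 -m inch '[[[0.05,-0.0018,0.015],[0,0,0]],[[0.09,-0.0018,0.027],[0,0,0]],[[0.118,-0.0018,0.034],[0,0,0]],[[0.118,-0.0018,0.034],[0,0,0]]]'
python3 - <<'E'
from h import *
import pickle
bottom();hang([.489,-.132,.060],70)
c=capture("scene");u=proj(c,[.4873,-.1321,.09])[0].astype(int);print(u);save(c,"s11",(u[0]-60,u[1]-50,u[0]+60,u[1]+40),5)
E
```

```text
t: 19.85
tcp_pos: [0.464, -0.1305, 0.1074]
eef_rot: [0.833, -0.036, -0.552, -0.024]
wrist_force: [4.5, -4.2, 0.2]
finger_gap: 0.217
bottom [ 0.4894 -0.1326  0.0639] th 67.1 q [-0.12  1.22  0.61  1.23 -0.2   1.97 -1.11]
hang 70
MV [0.0157, -0.0027, -0.0031] [-0.0014, -0.0163, -0.0003] tcp [ 0.464  -0.1305  0.1074] F [ 4.5 -4.2  0.2] gap 0.217
[215 152]
```

View pics/s11.png

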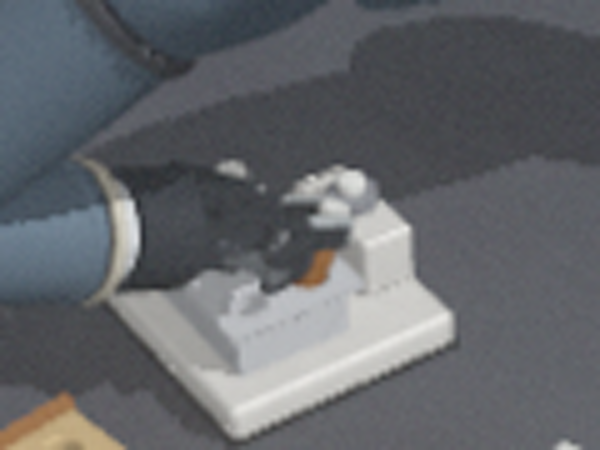

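The vial's amber body at (318,265) is entering the pocket, still tilted. I'll push it upright in small steps while watching the forces.

```bash
python3 -m inch '[[[0.017,0.0075,-0.015],[0,0,0]],[[0.034,0.0075,-0.029],[0,0,0]],[[0.034,0.0075,-0.029],[0,0,0]]]' -1 20
python3 - <<'E'
from h import *
bottom();print(sense()["tcp_pos"],sense()["wrist_force"])
E
```

```text
t: 20.2
tcp_pos: [0.4708, -0.1325, 0.1041]
eef_rot: [0.832, -0.037, -0.554, -0.025]
wrist_force: [-5.4, -2.7, 0.3]
finger_gap: 0.219
bottom [ 0.496  -0.1347  0.0605] th 67.3 q [-0.1   1.22  0.57  1.2  -0.19  1.98 -1.14]
[ 0.4708114  -0.13248528  0.1041051 ] [-5.44034426 -2.71175994  0.31652586]
```

```bash
python3 -m inch '[[[0.019,0.003,-0.014],[0,0,0]],[[0.038,0.003,-0.027],[0,0,0]],[[0.038,0.003,-0.027],[0,0,0]]]'
python3 -m inch '[[[0.019,0.0,-0.01],[0,0,0]],[[0.038,0.0,-0.018],[0,0,0]],[[0.038,0.0,-0.018],[0,0,0]]]'
python3 - <<'E'
from h import *
bottom()
c=capture("wrist");save(c,"w12",(120,60,420,384),1.8)
E
```

```text
t: 20.5
tcp_pos: [0.4787, -0.1336, 0.099]
eef_rot: [0.832, -0.036, -0.553, -0.026]
wrist_force: [-4.4, -0.5, -1.8]
finger_gap: 0.214
t: 20.8
tcp_pos: [0.4827, -0.134, 0.0924]
eef_rot: [0.832, -0.036, -0.553, -0.025]
wrist_force: [-5.4, -0.7, -2.0]
finger_gap: 0.218
bottom [ 0.508  -0.1361  0.0488] th 67.2 q [ 0.01  1.2   0.31  1.15 -0.08  1.99 -1.32]
```

View pics/w12.png

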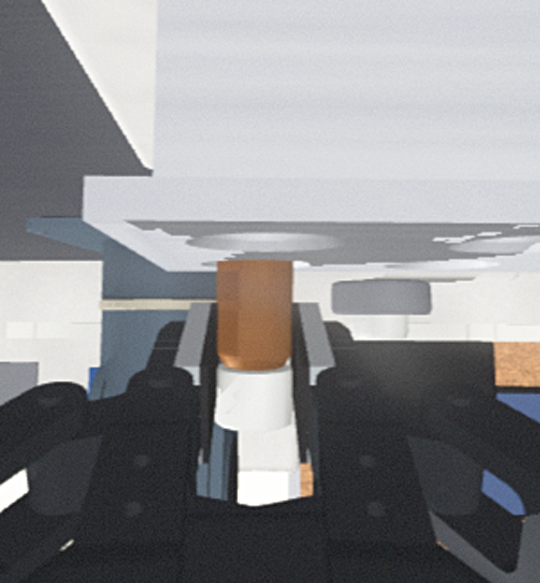

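The vial is in pocket 5, with its bottom about 7 mm above the floor and the body nearly vertical. I'll release and back out along the tool axis.

```bash
python3 -m inch '[[[0,0,-0.008],[0,0,0]],[[0,0,-0.008],[0,0,0]],[[0,0,-0.008],[0,0,0]]]' -0.3
python3 -m inch '[[[0,0,-0.1],[0,0,0]],[[0,0,-0.3],[0,0,0]],[[-0.2,0,-0.5],[0,0,0]],[[-0.45,0,-0.5],[0,0,0]],[[-0.7,0,-0.5],[0,0,0]],[[-0.7,0,-0.5],[0,0,0]]]'
python3 - <<'E'
from h import *
mv([.52,-.16,.30],Rt(90,0));mv([.52,-.16,.30],Rt(0,0))
E
```

```text
t: 21.15
tcp_pos: [0.4839, -0.1335, 0.0928]
eef_rot: [0.833, -0.035, -0.551, -0.025]
wrist_force: [-0.5, -0.1, -0.2]
finger_gap: 0.349
t: 21.75
tcp_pos: [0.5358, -0.1393, 0.2803]
eef_rot: [0.923, -0.046, -0.381, 0.035]
wrist_force: [-0.8, -7.1, 3.4]
finger_gap: 0.35
MV [-0.1129, 0.1172, -0.0109] [-0.1792, 0.2156, -0.5016] tcp [ 0.5358 -0.1393  0.2803] F [-0.8 -7.1  3.4] gap 0.35
MV [-0.1129, 0.1172, -0.0109] [0.023, 0.2493, -0.0304] tcp [ 0.5358 -0.1393  0.2803] F [-0.8 -7.1  3.4] gap 0.35
```

```bash
python3 -m inch '[[[-0.1,0.1,-0.01],[0.023,0.249,-0.03]],[[-0.1,0.1,-0.01],[0.023,0.249,-0.03]],[[-0.1,0.1,-0.01],[0.023,0.249,-0.03]],[[-0.1,0.1,-0.01],[0.023,0.249,-0.03]],[[-0.1,0.1,-0.01],[0.023,0.249,-0.03]],[[-0.1,0.1,-0.01],[0.023,0.249,-0.03]],[[-0.1,0.1,-0.01],[0.023,0.249,-0.03]]]'
python3 - <<'E'
from h import *
mv([.56,-.10,.25],Rt(90,0))
E
```

```text
t: 22.45
tcp_pos: [0.517, -0.151, 0.2793]
eef_rot: [1.0, 0.001, -0.016, -0.026]
wrist_force: [-0.4, -0.6, 0.7]
finger_gap: 0.353
MV [0.2204, -0.247, 0.1526] [-0.021, -0.005, -0.4992] tcp [ 0.517  -0.151   0.2793] F [-0.4 -0.6  0.7] gap 0.353
```

```bash
python3 -m inch '[[[0.22,-0.247,0.15],[-0.021,-0.005,-0.499]],[[0.22,-0.247,0.15],[-0.021,-0.005,-0.499]],[[0.22,-0.247,0.15],[-0.021,-0.005,-0.499]],[[0.22,-0.247,0.15],[-0.021,-0.005,-0.499]],[[0.22,-0.247,0.15],[-0.021,-0.005,-0.499]],[[0.22,-0.247,0.15],[-0.021,-0.005,-0.499]],[[0.22,-0.247,0.15],[-0.021,-0.005,-0.499]],[[0.22,-0.247,0.15],[-0.021,-0.005,-0.499]],[[0.22,-0.247,0.15],[-0.021,-0.005,-0.499]],[[0.22,-0.247,0.15],[-0.021,-0.005,-0.499]],[[0.22,-0.247,0.15],[-0.021,-0.005,-0.499]],[[0.22,-0.247,0.15],[-0.021,-0.005,-0.499]]]'
python3 - <<'E'
from det import *
for i in range(3): c=capture("wrist")
for n in ("vial1",): print([(np.round(r["at"],4).tolist(),round(r["p"],2)) for r in recognise(c,n)])
for ce,a,wh in blobs(c): print(ce,a,wh,ray(c,ce,.078).round(4),ray(c,ce,.102).round(4))
mv([.6814,-.0442,.13],Rt(90,0));import pickle;pickle.dump(c,open("c.pkl","wb"));print(np.round(sense()["qpos"],2));cv2.imwrite("/tmp/x.png",c["frame"])
E
```

```text
t: 23.65
tcp_pos: [0.5615, -0.0992, 0.248]
eef_rot: [0.706, 0.708, -0.002, -0.002]
wrist_force: [-0.2, -0.0, -0.7]
finger_gap: 0.351
[([0.4895, -0.1301, 0.0991], 0.73), ([0.4834, -0.149, 0.0703], 0.65), ([0.6757, -0.0006, 0.0794], 0.58), ([0.6791, -0.0416, 0.0793], 0.58)]
[396.7   7.6] 241 [18 17] [0.6759 0.044  0.078 ] [0.6671 0.0382 0.102 ]
[394.2  62.9] 422 [24 23] [ 6.785e-01 -3.000e-04  7.800e-02] [ 0.6695 -0.0026  0.102 ]
[391.7 113.1] 395 [24 22] [ 0.6808 -0.0437  0.078 ] [ 0.6717 -0.0428  0.102 ]
[114.6 247.8] 298 [20 21] [ 0.4083 -0.1799  0.078 ] [ 0.4201 -0.1684  0.102 ]
[119.3 267.9] 422 [35 21] [ 0.4106 -0.203   0.078 ] [ 0.4222 -0.1898  0.102 ]
MV [0.2767, 0.6036, 0.5874] [-0.0015, 0.0003, -0.0002] tcp [ 0.5612 -0.0993  0.2481] F [-0.4  0.2 -0. ] gap 0.35
[-0.    0.41  0.14  1.7  -0.06  1.04  0.16]
```

The network sees the vial standing in pocket 5 (top at 0.099). Next is the third vial, more gently and with an in-hand check before insertion.

```bash
python3 -m inch '[[[0.276,0.603,0.2],[0,0,0]],[[0.276,0.603,0.4],[0,0,0]],[[0.276,0.603,0.58],[0,0,0]],[[0.276,0.603,0.58],[0,0,0]],[[0.276,0.603,0.58],[0,0,0]],[[0.276,0.603,0.58],[0,0,0]]]' -0.1 60
python3 - <<'E'
from det import *
for i in range(2): c=capture("wrist")
for ce,a,wh in blobs(c): print(ce,a,wh,ray(c,ce,.078).round(4))
mv([.6811,-.044,.053],Rt(90,0))
E
```

```text
t: 24.45
tcp_pos: [0.6806, -0.0445, 0.1315]
eef_rot: [0.707, 0.707, -0.003, -0.001]
wrist_force: [0.3, -1.1, 1.0]
finger_gap: 0.45
[253.7  60.2] 588 [26 29] [0.6762 0.0441 0.078 ]
[258.8 139.5] 873 [33 34] [ 6.79e-01 -2.00e-04  7.80e-02]
[262.6 207.4] 825 [31 35] [ 0.6814 -0.0429  0.078 ]
[124.2 376.1] 200 [23 24] [ 0.5795 -0.1742  0.078 ]
MV [0.0076, 0.0003, 0.4039] [-0.0006, 0.0006, -0.0002] tcp [ 0.6812 -0.0454  0.1338] F [-0.   0.3  0.4] gap 0.451
```

```bash
python3 -m inch '[[[0.008,0.001,0.1],[0,0,0]],[[0.008,0.001,0.25],[0,0,0]],[[0.008,0.001,0.36],[0,0,0]],[[0.008,0.001,0.4],[0,0,0]],[[0.008,0.001,0.4],[0,0,0]]]'
python3 -m inch '[[[0,0,0],[0,0,0]],[[0,0,0],[0,0,0]],[[0,0,0],[0,0,0]],[[0,0,0],[0,0,0]],[[0,0,0],[0,0,0]]]' -1 60
python3 -m inch '[[[0,0,-0.05],[0,0,0]],[[0,0,-0.15],[0,0,0]],[[0,0,-0.3],[0,0,0]],[[0,0,-0.55],[0,0,0]],[[0,0,-0.55],[0,0,0]],[[0,0,-0.55],[0,0,0]]]'
cat >> det.py <<'E'
def inhand(c,T,zb):
    f=c["frame"].astype(int);r,g,b=f[...,0],f[...,1],f[...,2]
    m=((r-b>45)&(r>70)).astype(np.uint8);m[:150]=0;m[:, :200]=0;m[:,320:]=0
    n,l,s,ce=cv2.connectedComponentsWithStats(m)
    i=1+np.argmax(s[1:,4]);ys,xs=np.where(l==i)
    top=ys.min();row=lambda y:(xs[ys==y].min(),xs[ys==y].max())
    print("amber box",s[i],[ (y,row(y)) for y in (top+4,top+10,top+20,top+30) if (ys==y).any()])
    ub=(sum(row(top+10))/2)
    print("expected bottom-centre px",proj(c,[T[0],T[1],zb]),"lowest-visible row",top,"proj of bottom far edge",proj(c,[T[0],T[1]+.01,zb]),proj(c,[T[0]-.01,T[1],zb+.02]),proj(c,[T[0]+.01,T[1],zb+.02]))
E
python3 - <<'E'
from det import *
capture("side");c=capture("wrist");T=sense()["tcp_pos"];inhand(c,T,T[2]-.0405);save(c,"w13",(150,100,400,384),2);mv([.5233,-.2332,.16],Rt(90,0))
E
```

```text
t: 25.05
tcp_pos: [0.6807, -0.0433, 0.0526]
eef_rot: [0.707, 0.707, -0.002, -0.001]
wrist_force: [0.5, 0.1, 0.3]
finger_gap: 0.449
t: 25.55
tcp_pos: [0.6821, -0.043, 0.054]
eef_rot: [0.707, 0.707, -0.001, 0.0]
wrist_force: [-1.4, -0.4, 7.6]
finger_gap: 0.211
t: 26.15
tcp_pos: [0.6822, -0.0427, 0.1644]
eef_rot: [0.707, 0.707, -0.0, 0.0]
wrist_force: [-0.7, -0.1, -1.4]
finger_gap: 0.208
amber box [ 225  150   73  102 6007] [(np.int64(154), (np.int64(226), np.int64(295))), (np.int64(160), (np.int64(226), np.int64(296))), (np.int64(170), (np.int64(227), np.int64(296))), (np.int64(180), (np.int64(228), np.int64(296)))]
expected bottom-centre px [[261.07129659 218.07162623]] lowest-visible row 150 proj of bottom far edge [[261.10482343 201.99981861]] [[242.30009533 231.06321788]] [[279.67635563 231.16551352]]
MV [-0.9529, -0.7884, 0.0126] [-0.0014, 0.0002, 0.0003] tcp [ 0.6808 -0.0424  0.1617] F [-0.8  0.4 -0.5] gap 0.212
```

```bash
python3 -m inch '[[[0,-0.15,0],[0,0,0]],[[-0.15,-0.35,0],[0,0,0]],[[-0.35,-0.5,0],[0,0,0]],[[-0.55,-0.65,0],[0,0,0]],[[-0.75,-0.784,0],[0,0,0]],[[-0.95,-0.784,0],[0,0,0]],[[-0.95,-0.784,0],[0,0,0]],[[-0.95,-0.784,0],[0,0,0]]]'
python3 - <<'E'
from det import *
capture("side");c=capture("wrist");T=sense()["tcp_pos"];inhand(c,T,T[2]-.0395);mv([.5243,-.2332,.0785],Rt(90,0));save(c,"w14",(150,100,400,384),2)
E
```

```text
t: 27.05
tcp_pos: [0.5239, -0.2335, 0.1617]
eef_rot: [0.708, 0.707, -0.002, -0.002]
wrist_force: [0.0, 0.9, -0.4]
finger_gap: 0.213
amber box [242 207  38  45 649] [(np.int64(211), (np.int64(251), np.int64(264))), (np.int64(217), (np.int64(252), np.int64(263))), (np.int64(227), (np.int64(245), np.int64(263))), (np.int64(237), (np.int64(244), np.int64(264)))]
expected bottom-centre px [[262.62628424 218.40561001]] lowest-visible row 207 proj of bottom far edge [[262.67945153 202.14242472]] [[243.68426226 231.54805357]] [[281.54756325 231.68641422]]
MV [-0.0095, 0.0003, 0.4164] [-0.0017, -0.0001, 0.0007] tcp [ 0.5247 -0.2313  0.1618] F [ 0.1  0.6 -0.6] gap 0.211
```

In-hand geometry matches an upright vial (edges 242–280 against 244–281 expected). I'll insert in stages.

```bash
python3 -m inch '[[[-0.0095,0,0],[0,0,0]],[[-0.0095,0,0.1],[0,0,0]],[[-0.0095,0,0.2],[0,0,0]],[[-0.0095,0,0.25],[0,0,0]],[[-0.0095,0,0.28],[0,0,0]],[[-0.0095,0,0.28],[0,0,0]]]'
```

```text
t: 27.75
tcp_pos: [0.5244, -0.2342, 0.1061]
eef_rot: [0.706, 0.708, -0.002, -0.002]
wrist_force: [0.3, -0.7, -0.5]
finger_gap: 0.214
```

```bash
python3 -m inch '[[[0.003,0,0.06],[0,0,0]],[[0.003,0,0.11],[0,0,0]],[[0.003,0,0.132],[0,0,0]],[[0.003,0,0.132],[0,0,0]]]'
```

```text
t: 28.15
tcp_pos: [0.5239, -0.234, 0.0794]
eef_rot: [0.707, 0.707, -0.002, -0.002]
wrist_force: [-0.3, 0.1, 0.1]
finger_gap: 0.203
```

```bash
python3 -m inch '[[[0,0,0],[0,0,0]],[[0,0,0],[0,0,0]],[[0,0,0],[0,0,0]]]' -0.3
python3 -m inch '[[[0,0,-0.1],[0,0,0]],[[0,0,-0.35],[0,0,0]],[[0.2,0.25,-0.4],[0,0,0]],[[0.4,0.5,-0.4],[0,0,0]],[[0.7,0.7,-0.4],[0,0,0]],[[0.95,0.775,-0.35],[0,0,0]],[[0.95,0.775,-0.35],[0,0,0]],[[0.95,0.775,-0.35],[0,0,0]]]'
python3 - <<'E'
from det import *
for i in range(2):c=capture("wrist")
for ce,a,wh in blobs(c): print(ce,a,wh,ray(c,ce,.078).round(4))
mv([.679,0,.053],Rt(90,0))
E
```

```text
t: 28.45
tcp_pos: [0.5246, -0.2343, 0.0806]
eef_rot: [0.707, 0.707, -0.002, -0.001]
wrist_force: [0.3, 0.9, -0.2]
finger_gap: 0.349
t: 29.25
tcp_pos: [0.6817, -0.0334, 0.1482]
eef_rot: [0.703, 0.711, 0.001, -0.003]
wrist_force: [0.2, 0.5, -0.4]
finger_gap: 0.353
[256.4  75.4] 498 [25 26] [0.6762 0.0441 0.078 ]
[260.4 147.4] 745 [30 32] [ 6.79e-01 -1.00e-04  7.80e-02]
MV [0.2094, -0.0002, 0.4798] [-0.0014, 0.0002, 0.0014] tcp [ 0.6797 -0.0418  0.149 ] F [ 0.3 -0.8 -0.5] gap 0.349
```

```bash
python3 -m inch '[[[0.2,0,0.08],[0,0,0]],[[0.209,0,0.1],[0,0,0]],[[0.209,0,0.25],[0,0,0]],[[0.209,0,0.4],[0,0,0]],[[0.209,0,0.475],[0,0,0]],[[0.209,0,0.475],[0,0,0]],[[0.209,0,0.475],[0,0,0]]]' -0.1
python3 -m inch '[[[0,0,0],[0,0,0]],[[0,0,0],[0,0,0]],[[0,0,0],[0,0,0]],[[0,0,0],[0,0,0]],[[0,0,0],[0,0,0]]]' -1 60
python3 -m inch '[[[0,0,-0.05],[0,0,0]],[[0,0,-0.15],[0,0,0]],[[0,0,-0.3],[0,0,0]],[[0,0,-0.55],[0,0,0]],[[0,-0.1,-0.55],[0,0,0]],[[0,-0.3,-0.55],[0,0,0]],[[-0.15,-0.5,-0.55],[0,0,0]],[[-0.35,-0.65,-0.55],[0,0,0]],[[-0.55,-0.72,-0.55],[0,0,0]],[[-0.69,-0.72,-0.55],[0,0,0]],[[-0.69,-0.72,-0.55],[0,0,0]],[[-0.69,-0.72,-0.55],[0,0,0]]]'
python3 - <<'E'
from det import *
capture("side");c=capture("wrist");T=sense()["tcp_pos"];inhand(c,T,T[2]-.0395);mv([.536,-.1383,.0785],Rt(90,0))
E
```

```text
t: 30.05
tcp_pos: [0.6794, -0.003, 0.0552]
eef_rot: [0.707, 0.707, -0.002, -0.001]
wrist_force: [-0.3, 0.0, 0.9]
finger_gap: 0.454
t: 30.55
tcp_pos: [0.6801, -0.0024, 0.0562]
eef_rot: [0.707, 0.707, -0.001, 0.0]
wrist_force: [-0.5, -0.7, 6.5]
finger_gap: 0.206
t: 31.75
tcp_pos: [0.5358, -0.1406, 0.1659]
eef_rot: [0.707, 0.707, -0.001, -0.001]
wrist_force: [-0.5, 0.8, -0.3]
finger_gap: 0.213
amber box [242 200  38  42 581] [(np.int64(204), (np.int64(251), np.int64(269))), (np.int64(210), (np.int64(247), np.int64(267))), (np.int64(220), (np.int64(248), np.int64(257))), (np.int64(230), (np.int64(243), np.int64(268)))]
expected bottom-centre px [[262.07598885 218.41660398]] lowest-visible row 200 proj of bottom far edge [[262.12880838 202.18293897]] [[243.19428615 231.56912021]] [[280.99001372 231.68727553]]
MV [0.0033, 0.0013, 0.4347] [-0.001, 0.0001, 0.0008] tcp [ 0.536  -0.1389  0.1654] F [-0.   0.6 -1.2] gap 0.211
```

```bash
python3 -m inch '[[[-0.0055,0,0],[0,0,0]],[[-0.0055,0,0.1],[0,0,0]],[[-0.0055,0,0.2],[0,0,0]],[[-0.0055,0,0.25],[0,0,0]],[[-0.0055,0,0.26],[0,0,0]],[[-0.0055,0,0.275],[0,0,0]],[[-0.0055,0,0.275],[0,0,0]]]'
```

```text
t: 32.55
tcp_pos: [0.5357, -0.1413, 0.1104]
eef_rot: [0.707, 0.708, -0.002, -0.001]
wrist_force: [0.1, -0.1, -0.6]
finger_gap: 0.211
```

```bash
python3 -m inch '[[[0.003,0,0.05],[0,0,0]],[[0.003,0,0.08],[0,0,0]],[[0.003,0,0.08],[0,0,0]]]'
```

```text
t: 32.85
tcp_pos: [0.5347, -0.1406, 0.0931]
eef_rot: [0.707, 0.707, -0.002, -0.002]
wrist_force: [0.3, -0.5, 0.4]
finger_gap: 0.211
```

```bash
python3 -m inch '[[[0,0,0.03],[0,0,0]],[[0,0,0.058],[0,0,0]],[[0,0,0.058],[0,0,0]]]'
```

```text
t: 33.15
tcp_pos: [0.5348, -0.1407, 0.0816]
eef_rot: [0.707, 0.707, -0.002, -0.002]
wrist_force: [0.4, -0.3, -0.4]
finger_gap: 0.207
```

Inserted with no contact force. I'll release, rise and go towards the small cover, checking the vials and the cover on the way.

```bash
python3 -m inch '[[[0,0,0],[0,0,0]],[[0,0,0],[0,0,0]],[[0,0,0],[0,0,0]]]' -0.3
python3 -m inch '[[[0,0,-0.1],[0,0,0]],[[0,0,-0.35],[0,0,0]],[[0,0,-0.6],[0,0,0]],[[0.2,0,-0.9],[0,0,0]],[[0.4,-0.15,-1],[0,0,0]],[[0.6,-0.15,-1],[0,0,0]],[[0.6,-0.15,-1],[0,0,0]],[[0.6,-0.15,-1],[0,0,0]]]' 
python3 - <<'E'
from det import *
import pickle
for i in range(3):c=capture("wrist")
print(sense()["tcp_pos"])
A=np.array([(24,48),(24,0),(24,-48),(-24,-48),(-24,0),(-24,48)])/1e3;a=np.radians(-7);Rm=np.array([[np.cos(a),-np.sin(a)],[np.sin(a),np.cos(a)]])
for i,p in enumerate(A@Rm.T+[.5053,-.1826]):
    u=proj(c,[*p,.102])[0];print(i,u.round(0),[c["frame"][int(v),int(u_)].tolist() for u_,v in[u] if 0<=v<384])
print([(np.round(r["at"],4).tolist(),round(r["p"],2)) for r in recognise(c,"vial1")])
print([(np.round(r["at"],4).tolist(),round(r["p"],2)) for r in recognise(c,"cover")])
save(c,"w15",s=1.5);pickle.dump(c,open("c.pkl","wb"))
E
```

```text
t: 33.45
tcp_pos: [0.5354, -0.1409, 0.0827]
eef_rot: [0.707, 0.707, -0.002, -0.001]
wrist_force: [0.2, -0.2, -0.3]
finger_gap: 0.353
t: 34.25
tcp_pos: [0.5059, -0.0187, 0.2831]
eef_rot: [0.705, 0.709, -0.001, -0.001]
wrist_force: [0.9, -0.2, 1.0]
finger_gap: 0.351
[ 0.50588147 -0.02219844  0.2820653 ]
0 [289. 274.] [[251, 251, 250]]
1 [282. 311.] [[229, 230, 234]]
2 [277. 347.] [[35, 41, 42]]
3 [236. 342.] [[45, 47, 50]]
4 [240. 307.] [[231, 234, 237]]
5 [245. 269.] [[250, 251, 250]]
[([0.5322, -0.1348, 0.1], 0.9), ([0.4742, -0.2242, 0.0825], 0.77), ([0.4884, -0.1267, 0.0976], 0.57), ([0.496, -0.1292, 0.0695], 0.54), ([0.5258, -0.2279, 0.0813], 0.48)]
[([0.5006, 0.1127, 0.0652], 0.59)]
```

View pics/w15.png

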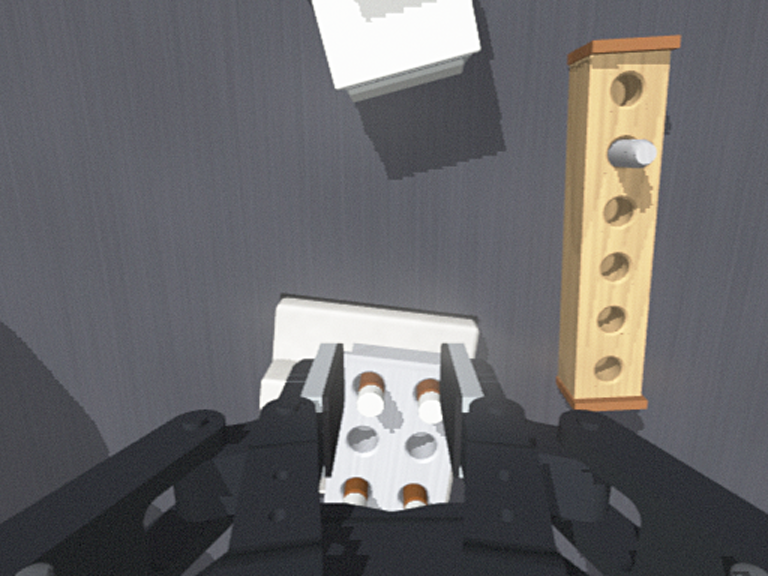

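All four vials stand in pockets 0, 2, 3 and 5, pockets 1 and 4 are empty, and the blank is still in the rack. The small cover's near edge runs (338,90)–(478,50), so its yaw is about +16°. I'll move over the cover and measure it numerically.

```bash
python3 -m inch '[[[0.7,0.01,-0.39],[0,0,0]],[[0.7,0.01,-0.39],[0,0,0]],[[0.7,0.01,-0.39],[0,0,0]],[[0.7,0.01,-0.39],[0,0,0]],[[0.7,0.01,-0.39],[0,0,0]],[[0.7,0.01,-0.39],[0,0,0]]]' 1 80
cat > cov.py <<'E'
from det import *
def cover(c):
    f=c["frame"].astype(int);m=((f.min(2)>120)&(np.ptp(f,2)<30)).astype(np.uint8)
    m=cv2.morphologyEx(m,cv2.MORPH_OPEN,np.ones((5,5)))
    n,l,s,ce=cv2.connectedComponentsWithStats(m);i=1+np.argmax(s[1:,4])
    ct=max(cv2.findContours((l==i).astype(np.uint8),cv2.RETR_EXTERNAL,cv2.CHAIN_APPROX_NONE)[0],key=cv2.contourArea)
    b=cv2.boxPoints(cv2.minAreaRect(ct));ap=cv2.approxPolyDP(ct,4,True).reshape(-1,2)
    print("bbox",s[i],"poly",ap.tolist())
    for z in(.063,):
        P=np.array([ray(c,p,z)[:2] for p in b]);e=P[1]-P[0],P[2]-P[1]
        print("z",z,"ctr",P.mean(0).round(4),"sides",[np.linalg.norm(k).round(4) for k in e],"ang",[np.degrees(np.arctan2(k[1],k[0])).round(1) for k in e])
    return ap
E
python3 - <<'E'
from cov import *
import pickle
for i in range(3):c=capture("wrist")
print(sense()["tcp_pos"]);ap=cover(c);print(np.array([ray(c,p,.063)[:2] for p in ap.astype(float)]).round(4).tolist())
print([(np.round(r["at"],4).tolist(),round(r["p"],2)) for r in recognise(c,"cover")]);pickle.dump(c,open("c.pkl","wb"));save(c,"w16",s=1.5)
E
```

```text
t: 35.1
tcp_pos: [0.5081, 0.1174, 0.3594]
eef_rot: [0.708, 0.707, -0.003, -0.001]
wrist_force: [-0.7, -1.0, -0.3]
finger_gap: 0.999
[0.50800475 0.11730832 0.3595073 ]
bbox [  198    30   106   144 10300] poly [[276, 30], [198, 51], [231, 173], [303, 156]]
z 0.063 ctr [0.4946 0.1769] sides [np.float64(0.1015), np.float64(0.1616)] ang [np.float64(12.8), np.float64(-74.2)]
[[0.5245, 0.2658], [0.4281, 0.2422], [0.4651, 0.0875], [0.5624, 0.1108]]
[([0.493, 0.1806, 0.0641], 0.89), ([0.4783, -0.1179, 0.0306], 0.43)]
```

The silhouette measures 100 x 160 mm (the plate of the smaller cover), centred at (0.495, 0.177), with yaw 13.6°. I'll turn the tool to match and come in above the handle.

```bash
python3 - <<'E'
from h import *
mv([.495,.1766,.20],Rt(13.6,0))
E
python3 -m inch '[[[0.297,-0.065,0.78],[0,0,0.424]],[[0.297,-0.065,0.78],[0,0,0.424]],[[0.297,-0.065,0.78],[0,0,0.424]],[[0.297,-0.065,0.78],[0,0,0.424]],[[0.297,-0.065,0.78],[0,0,0.424]],[[0.297,-0.065,0.78],[0,0,0.424]],[[0.297,-0.065,0.78],[0,0,0.424]],[[0.297,-0.065,0.78],[0,0,0.424]],[[0.297,-0.065,0.78],[0,0,0.424]],[[0.297,-0.065,0.78],[0,0,0.424]],[[0.297,-0.065,0.78],[0,0,0.424]]]'
python3 - <<'E'
from cov import *
import pickle
for i in range(3):c=capture("wrist")
mv([.495,.1766,.069],Rt(13.6,0));save(c,"w17",s=1.5)
print(proj(c,[.495,.1766,.097]),[proj(c,[.495+s*.03*.972,.1766+s*.03*.235,.097])[0].round(0).tolist() for s in(-1,1)])
E
```

```text
MV [0.296, -0.0618, 0.7983] [-0.001, 0.0015, 0.4239] tcp [0.508  0.1177 0.3597] F [-0.5 -0.5  0.1] gap 1.003
t: 36.4
tcp_pos: [0.4944, 0.1781, 0.2042]
eef_rot: [0.993, 0.121, -0.002, 0.0]
wrist_force: [0.6, 0.2, 0.4]
finger_gap: 0.997
MV [0.0031, 0.0093, 0.6765] [-0.0, 0.0013, 0.0014] tcp [0.4945 0.1784 0.2043] F [ 0.7 -0.1  0.3] gap 0.999
[[265.01806399 186.56987286]] [[265.0, 222.0], [265.0, 148.0]]
```

View pics/w17.png

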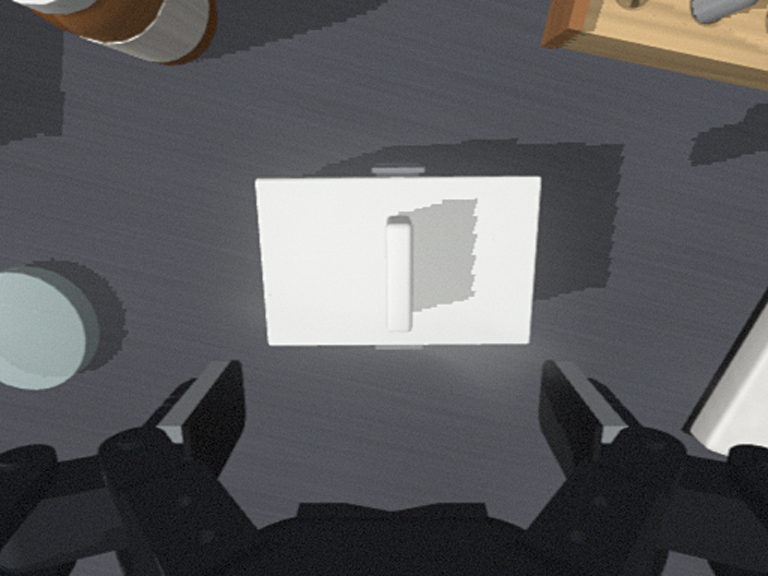

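The handle runs (399,222)–(399,331), within 1 mm of the prediction. That was my last viewed picture, so checks from here are numeric. Grasping it.

```bash
python3 -m inch '[[[0.003,0.008,0.2],[0,0,0.001]],[[0.003,0.008,0.4],[0,0,0.001]],[[0.003,0.008,0.55],[0,0,0.001]],[[0.003,0.008,0.63],[0,0,0.001]],[[0.003,0.008,0.67],[0,0,0.001]],[[0.003,0.008,0.67],[0,0,0.001]]]'
python3 -m inch '[[[0,0,0],[0,0,0]],[[0,0,0],[0,0,0]],[[0,0,0],[0,0,0]],[[0,0,0],[0,0,0]],[[0,0,0],[0,0,0]],[[0,0,0],[0,0,0]],[[0,0,0],[0,0,0]],[[0,0,0],[0,0,0]]]' -1 100
```

```text
t: 37.15
tcp_pos: [0.4946, 0.1768, 0.0697]
eef_rot: [0.993, 0.118, -0.003, 0.0]
wrist_force: [0.1, -0.2, 0.6]
finger_gap: 1.001
t: 37.95
tcp_pos: [0.4953, 0.1771, 0.071]
eef_rot: [0.993, 0.118, -0.001, 0.0]
wrist_force: [-0.4, -1.0, 7.6]
finger_gap: 0.145
```

```bash
python3 -m inch '[[[0,0,-0.1],[0,0,0]],[[0,0,-0.3],[0,0,0]],[[0,0,-0.5],[0,0,0]],[[0,0,-0.7],[0,0,0]],[[0,0,-0.85],[0,0,0]],[[0,0,-0.85],[0,0,0]],[[0,0,-0.85],[0,0,0]]]'
python3 - <<'E'
from h import *
mv([.5053,-.0026,.24],Rt(3,0))
E
```

```text
t: 38.65
tcp_pos: [0.4953, 0.1774, 0.2405]
eef_rot: [0.993, 0.118, -0.002, -0.0]
wrist_force: [-1.1, 0.4, -2.8]
finger_gap: 0.144
MV [-0.1627, 0.8867, 0.0024] [-0.0001, 0.0011, 0.0587] tcp [0.4953 0.1774 0.2405] F [-1.1  0.4 -2.8] gap 0.144
```

```bash
python3 -m inch '[[[-0.03,0.15,0],[0,0,0.01]],[[-0.06,0.33,0],[0,0,0.025]],[[-0.1,0.53,0],[0,0,0.04]],[[-0.13,0.7,0],[0,0,0.059]],[[-0.163,0.887,0],[0,0,0.059]],[[-0.163,0.887,0],[0,0,0.059]]]'
python3 - <<'E'
from h import *
mv([.5053,-.1826,.24],Rt(-7,0))
E
```

```text
t: 39.25
tcp_pos: [0.5043, -0.0087, 0.2393]
eef_rot: [1.0, 0.022, -0.003, 0.002]
wrist_force: [-0.2, 0.9, -2.3]
finger_gap: 0.145
MV [-0.0333, 0.8691, -0.0] [0.0013, 0.0018, 0.0528] tcp [ 0.5043 -0.0087  0.2393] F [-0.2  0.9 -2.3] gap 0.145
```

```bash
python3 -m inch '[[[-0.01,0.18,0],[0,0,0.02]],[[-0.02,0.38,0],[0,0,0.035]],[[-0.03,0.58,0],[0,0,0.05]],[[-0.033,0.74,0],[0,0,0.053]],[[-0.033,0.869,0],[0.001,0.002,0.053]],[[-0.033,0.869,0],[0.001,0.002,0.053]],[[-0.033,0.869,0],[0.001,0.002,0.053]]]'
python3 - <<'E'
from h import *
capture("side");capture("side");mv([.5053,-.1826,.135],Rt(-7,0));print(R.from_quat(sense()["eef_rot"]).as_matrix().round(3))
E
```

```text
t: 39.95
tcp_pos: [0.507, -0.1765, 0.2392]
eef_rot: [0.998, -0.058, -0.0, -0.001]
wrist_force: [-0.3, 0.7, -1.8]
finger_gap: 0.145
MV [-0.0069, 0.0391, 0.5229] [-0.001, -0.0001, 0.0026] tcp [ 0.5075 -0.1753  0.2396] F [-0.3  0.5 -1.2] gap 0.144
[[ 0.994 -0.114  0.001]
 [-0.114 -0.994  0.003]
 [ 0.    -0.003 -1.   ]]
```

```bash
python3 -m inch '[[[-0.007,0.039,0],[-0.001,0,0.0026]],[[-0.007,0.039,0.1],[-0.001,0,0.0026]],[[-0.007,0.039,0.2],[-0.001,0,0.0026]],[[-0.007,0.039,0.2],[-0.001,0,0.0026]],[[-0.007,0.039,0.2],[-0.001,0,0.0026]]]'
python3 - <<'E'
from cov import *
capture("side");c=capture("wrist");mv([.5053,-.1826,.15],Rt(-7,0))
print([(np.round(r["at"],4).tolist(),round(r["p"],2)) for r in recognise(capture("scene"),"cover")])
E
```

```text
t: 40.55
tcp_pos: [0.5055, -0.1841, 0.2008]
eef_rot: [0.998, -0.061, 0.001, 0.001]
wrist_force: [-0.2, 0.1, -1.7]
finger_gap: 0.145
MV [-0.0058, -0.0088, 0.2577] [0.0004, -0.0012, -0.0004] tcp [ 0.5061 -0.1844  0.2016] F [ 0.5 -0.5 -1.8] gap 0.144
[([0.5567, 0.6305, 0.0923], 0.8), ([0.5254, -0.1464, 0.1943], 0.66), ([0.5572, -0.1862, 0.1585], 0.61), ([0.5185, -0.1311, 0.0259], 0.48)]
```

```bash
python3 -m inch '[[[-0.004,-0.009,0.05],[0,-0.001,0]],[[-0.004,-0.009,0.13],[0,-0.001,0]],[[-0.004,-0.009,0.2],[0,-0.001,0]],[[-0.004,-0.009,0.23],[0,-0.001,0]],[[-0.004,-0.009,0.25],[0,-0.001,0]],[[-0.004,-0.009,0.25],[0,-0.001,0]]]'
python3 - <<'E'
from h import *
mv([.5053,-.1826,.142],Rt(-7,0))
E
```

```text
t: 41.35
tcp_pos: [0.505, -0.1824, 0.1503]
eef_rot: [0.998, -0.062, -0.001, 0.0]
wrist_force: [-0.6, -0.7, -1.7]
finger_gap: 0.146
MV [0.0018, 0.0007, 0.0416] [0.0003, 0.0004, -0.0004] tcp [ 0.505  -0.1824  0.1503] F [-0.6 -0.7 -1.7] gap 0.146
```

```bash
python3 -m inch '[[[0.002,0,0.02],[0,0,0]],[[0.002,0,0.04],[0,0,0]],[[0.002,0,0.06],[0,0,0]],[[0.002,0,0.06],[0,0,0]]]'
```

```text
t: 41.75
tcp_pos: [0.5052, -0.1823, 0.1381]
eef_rot: [0.998, -0.062, -0.001, 0.0]
wrist_force: [0.1, 0.5, -1.6]
finger_gap: 0.141
```

```bash
python3 -m inch '[[[0,0,0.015],[0,0,0]],[[0,0,0.03],[0,0,0]],[[0,0,0.03],[0,0,0]]]'
```

```text
t: 42.05
tcp_pos: [0.5059, -0.1828, 0.1329]
eef_rot: [0.998, -0.062, 0.0, 0.001]
wrist_force: [-1.2, -0.1, 2.3]
finger_gap: 0.143
```

```bash
python3 -m inch '[[[0,0,0.015],[0,0,0]],[[0,0,0.03],[0,0,0]],[[0,0,0.03],[0,0,0]]]'
```

```text
t: 42.35
tcp_pos: [0.5054, -0.1825, 0.1262]
eef_rot: [0.998, -0.062, -0.001, 0.0]
wrist_force: [0.3, -0.4, -3.6]
finger_gap: 0.146
```

```bash
python3 -m inch '[[[0,0,0.01],[0,0,0]],[[0,0,0.02],[0,0,0]],[[0,0,0.02],[0,0,0]]]'
```

```text
t: 42.65
tcp_pos: [0.5055, -0.1826, 0.123]
eef_rot: [0.998, -0.062, -0.0, 0.0]
wrist_force: [-1.0, -0.5, 7.8]
finger_gap: 0.143
```

```bash
python3 -m inch '[[[0,0,0.01],[0,0,0]],[[0,0,0.02],[0,0,0]],[[0,0,0.02],[0,0,0]]]'
```

```text
t: 42.95
tcp_pos: [0.5056, -0.1826, 0.1228]
eef_rot: [0.998, -0.062, 0.001, -0.001]
wrist_force: [-14.9, 7.6, 59.7]
finger_gap: 0.145
```

The force dropped as the barbs passed the rim, and the cover then sat hard at TCP 0.123, which is exactly home. A gentle tug will test the snap.

```bash
python3 -m inch '[[[0,0,-0.02],[0,0,0]],[[0,0,-0.032],[0,0,0]],[[0,0,-0.032],[0,0,0]]]'
python3 - <<'E'
from h import *
mv([.5053,-.1826,.123],Rt(-7,0))
E
```

```text
t: 43.25
tcp_pos: [0.505, -0.1824, 0.1244]
eef_rot: [0.998, -0.062, -0.001, 0.0]
wrist_force: [-0.5, -1.3, -1.2]
finger_gap: 0.139
MV [0.0017, 0.0008, 0.0072] [0.0003, 0.0007, -0.0004] tcp [ 0.505  -0.1824  0.1244] F [-0.5 -1.3 -1.2] gap 0.139
```

```bash
python3 -m inch '[[[0,0,-0.006],[0,0,0]],[[0,0,-0.008],[0,0,0]],[[0,0,-0.008],[0,0,0]]]'
```

```text
t: 43.55
tcp_pos: [0.5044, -0.1823, 0.1247]
eef_rot: [0.998, -0.062, -0.002, 0.0]
wrist_force: [1.6, -3.2, -24.6]
finger_gap: 0.144
```

It resists 24.6 N with no lift, so it's snapped. I'll settle it back down, release and rise.

```bash
python3 -m inch '[[[0,0,0.01],[0,0,0]],[[0,0,0.014],[0,0,0]],[[0,0,0.014],[0,0,0]]]'
python3 -m inch '[[[0,0,0],[0,0,0]],[[0,0,0],[0,0,0]],[[0,0,0],[0,0,0]],[[0,0,0],[0,0,0]]]' 0.2
python3 -m inch '[[[0,0,-0.1],[0,0,0]],[[0,0,-0.25],[0,0,0]],[[0,0,-0.4],[0,0,0]],[[0,0,-0.4],[0,0,0]]]'
python3 - <<'E'
from h import *
capture("side");mv([.4173,-.172,.2],Rt(-7,0))
E
```

```text
t: 43.85
tcp_pos: [0.5058, -0.1826, 0.1241]
eef_rot: [0.998, -0.062, -0.0, 0.0]
wrist_force: [-0.7, -0.9, -1.7]
finger_gap: 0.141
t: 44.25
tcp_pos: [0.5057, -0.1824, 0.124]
eef_rot: [0.998, -0.062, -0.0, 0.0]
wrist_force: [0.8, 0.3, -0.4]
finger_gap: 0.602
t: 44.65
tcp_pos: [0.5073, -0.1834, 0.2073]
eef_rot: [0.998, -0.062, 0.003, 0.001]
wrist_force: [0.2, -0.2, -0.1]
finger_gap: 0.6
MV [-0.4497, 0.0014, 0.0263] [0.0003, -0.001, -0.0003] tcp [ 0.5066 -0.1828  0.2055] F [ 0.2 -0.5 -0.4] gap 0.601
```

```bash
python3 -m inch '[[[-0.2,0,0],[0,0,0]],[[-0.4,0.001,0.02],[0,0,0]],[[-0.45,0.001,0.03],[0,0,0]],[[-0.45,0.001,0.03],[0,0,0]],[[-0.45,0.001,0.03],[0,0,0]],[[-0.45,0.001,0.03],[0,0,0]]]' -1 40
python3 - <<'E'
from cov import *
capture("side");mv([.417,-.172,.105],Rt(-7,0))
c=capture("wrist");print([(np.round(r["at"],4).tolist(),round(r["p"],2)) for r in recognise(c,"start_top")],[(np.round(r["at"],4).tolist(),round(r["p"],2)) for r in recognise(c,"cover")])
s=capture("scene");print([(np.round(r["at"],4).tolist(),round(r["p"],2)) for r in recognise(s,"clip_a_barb")],[(n,[np.round(r["at"],3).tolist() for r in recognise(s,n)]) for n in("beaker","reagent","dish")])
E
```

```text
t: 45.3
tcp_pos: [0.4176, -0.1717, 0.1978]
eef_rot: [0.998, -0.061, -0.0, 0.001]
wrist_force: [-0.0, -0.7, -0.7]
finger_gap: -0.001
MV [-0.0019, 0.0012, 0.4637] [0.0005, 0.0001, -0.0002] tcp [ 0.4175 -0.1717  0.1977] F [-0.1  0.  -0.2] gap 0.002
[([0.4242, -0.1735, 0.0942], 0.73)] [([0.5001, -0.1845, 0.1147], 0.73)]
[([0.6088, 0.6262, 0.0443], 0.87), ([0.5196, -0.1266, 0.0277], 0.36)] [('beaker', [[0.631, -0.375, 0.055]]), ('reagent', [[0.624, 0.366, 0.098]]), ('dish', [[0.379, 0.421, 0.019]])]
```

The cover plate reads z 0.1147 (home is 0.115), and the key position agrees. Pressing the key.

```bash
python3 -m inch '[[[0,0,0.15],[0,0,0]],[[0,0,0.3],[0,0,0]],[[0,0,0.43],[0,0,0]],[[0,0,0.48],[0,0,0]],[[0,0,0.49],[0,0,0]],[[0,0,0.49],[0,0,0]]]'
python3 -m inch '[[[0,0,0.015],[0,0,0]],[[0,0,0.03],[0,0,0]],[[0,0,0.04],[0,0,0]],[[0,0,0.04],[0,0,0]]]'
```

```text
t: 46.35
tcp_pos: [0.4164, -0.1719, 0.1004]
eef_rot: [0.998, -0.062, -0.0, 0.0]
wrist_force: [0.2, -0.3, 0.3]
finger_gap: 0.001
t: 46.75
tcp_pos: [0.4169, -0.1719, 0.0922]
eef_rot: [0.998, -0.062, 0.0, 0.001]
wrist_force: [1.4, 0.0, 2.8]
finger_gap: 0.0
```

```bash
python3 -m inch '[[[0,0,0.008],[0,0,0]],[[0,0,0.014],[0,0,0]],[[0,0,0.014],[0,0,0]],[[0,0,0.014],[0,0,0]]]'
```

```text
t: 47.15
tcp_pos: [0.4169, -0.1719, 0.0906]
eef_rot: [0.998, -0.062, 0.001, 0.0]
wrist_force: [-2.8, 2.7, 30.1]
finger_gap: 0.002
```

It's bottomed out at 0.0906 (full travel is 0.091) with 30 N. Letting go and backing away.

```bash
python3 -m inch '[[[0,0,-0.08],[0,0,0]],[[0,0,-0.3],[0,0,0]],[[0,0,-0.55],[0,0,0]],[[0,0,-0.8],[0,0,0]],[[0,0,-0.9],[0,0,0]],[[0,0,-0.9],[0,0,0]],[[0,0,-0.9],[0,0,0]]]'
python3 - <<'E'
from cov import *
capture("side");print(sense()["tcp_pos"],sense()["wrist_force"])
for n in("wrist","scene"):
    c=capture(n)
    for k in("start_top","cover","blank"):print(n,k,[(np.round(r["at"],4).tolist(),round(r["p"],2)) for r in recognise(c,k)])
E
```

```text
t: 47.85
tcp_pos: [0.4158, -0.171, 0.2686]
eef_rot: [0.998, -0.061, -0.001, 0.0]
wrist_force: [-0.1, 0.7, -0.9]
finger_gap: 0.003
[ 0.41548938 -0.17098346  0.2680275 ] [-0.71856014  0.16501625 -0.11717769]
wrist start_top [([0.424, -0.1753, 0.096], 0.59)]
wrist cover [([0.5089, -0.1831, 0.1159], 0.92), ([0.4256, -0.1786, 0.0311], 0.61)]
wrist blank []
scene start_top []
scene cover [([0.5176, -0.1538, 0.1162], 0.89)]
scene blank []
```

```bash
python3 -c "
from h import *
print(hand_in())"
```

```text
the job is handed in; nothing more can be done
None
```

The job is done and handed in at about 48 s. All four vials are loaded and balanced, the guard cover is snapped on, and the start key was pressed afterwards.

- **Loading:** The rack held four vials, so the number was even and I left the blank in place. The vials stand in pockets 0, 2, 3 and 5, which gives the opposite pairs 0–3 and 2–5.
- **Mishap:** The second vial caught while going into pocket 0 (29.6 N, gripper pushed 10 mm sideways) and fell flat on the carrier block. I never found out why. I picked it up, righted it against the wall of pocket 5 and left it standing there. The wrist picture afterwards shows all four vials upright in their pockets.
- **Cover:** I used the smaller cover. It clicked past the rim and seated at its home height. It then held against a 24.6 N upward tug, and the network read its top plate at z 0.115, where it should be. I had no direct view of the barbs, so this rests on force and height.
- **Start key:** I pressed it only after the cover was on. It bottomed out with the gripper tip at z 0.0906 under 30 N, and its top read 0.096 again after I let go. The arm was clear of everything at hand-in.
- **Bystanders:** Just before the key press, the beaker, jar and dish read within 5 mm of where they started. In the final check the network did not report the blank in either picture. It was last seen in its hole after the fourth vial was loaded, and I did not touch it.

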